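# Pin and clip the arm of the pottery jigger

### The arm

A 6-joint arm with a two-finger parallel gripper is mounted at the origin on the work surface. World frame = base frame: x ahead of the robot, y to its left, z up, the work surface at z = 0. Lengths are in mm, angles in degrees, forces in N, time in s.
With the tool pointing down it reaches from about 250 to 775 mm from the base axis. Payload 4 kg.
Tool frame: the origin (TCP) lies at the very end of the fingers, on their centre line; the grasp point (between the pads) lies 19 mm behind it; x points along the fingers, y is the direction in which the jaws open and shut, and the axes are right-handed (so a half turn about x gives the same grasp; the last joint's range is limited). The gripper opens to 85 mm and grips with 20 to 120 N. Pads are 22 mm wide; open, the fingers measure 114 mm over their backs; the gripper's body (76 mm by 85 mm) begins 54 mm behind the grasp point. The pads swing forward as they close: fully open they stand 13 mm farther back than shut.
Start: joints at [62.389, 4.996, 78.535, -0, 96.463, -5.907], TCP at [203.403, 511.023, 231.341] pointing down, gripper open.
Joint ranges: [-177.83, 177.83], [-43.37, 116.18], [15.69, 146.23], [-61.86, 241.86], [9.47, 152.12], [-147.06, 147.06]. Speed limits (degrees/s): [159.86, 159.86, 180, 180, 180, 180].

### API

Orientations are given as [roll, pitch, yaw] about the fixed x, y, z axes, in that order (R = Rz(yaw) Ry(pitch) Rx(roll)).
In Python, from station import ctrl, read_camera, finish_job gives the robot as it stands. The module is installed in compiled form; this text tells all that it offers.
- The arm moves only by the tool apply_moves, never from a script. Its argument "motion" is a list of rows, each an object of numbers: "tx", "ty", "tz": the shift along the tool's x, y, z in m; "ax", "ay", "az": the turn, a rotation vector about the tool's x, y, z in degrees. In form: [{"tx": .., "ty": .., "tz": .., "ax": .., "ay": .., "az": ..}, ...]. A call has exactly 5 rows; each row shifts and turns the commanded pose from where the row before left it, along the tool's axes as they then stand; what a row does not reach is not made up. A row lasts 1/12 s, in which the tool goes at most 41.7 mm and 7.16 degrees, less where a joint would pass 70% of its speed; a pose out of reach is approached as far as the arm can. A call with a gripper value outside its range is refused whole. "grip" is the opening, from 0 (shut) to 1 (fully open), set as the call begins (left out, the last holds). The fingers move at their own pace and stop on an object; "force" is the grip in N (left out, the last holds). Time passes only in rows, so rows that do not move let the fingers close, or fill a call up. It gives the time, the measured TCP pose, the force and the opening at its end, in the units of the state.
- ctrl.get_obs(): the state, without advancing time (a new reading comes with each control period).
- read_camera(name): name is "scene" or "top"; returns a dict with "color" (480x640x3 uint8, blue, green, red), "K" (3x3 intrinsics, pixels), "T" (4x4, takes a point from camera to world coordinates). Camera axes: x right, y up, looking along -z (the intrinsics and any distortion apply to the point x, -y, -z); pixel columns grow to the right and rows downward; lengths in mm; the calibration is good to about 2 mm. A picture is of the moment at which its call begins. There is no depth.
- finish_job(): hands the job in, once; it reports no verdict.
The state is a dict: "time": time; "joint_pos": joint angles; "joint_vel": joint speeds; "joint_efforts": joint torques, N m; "position": TCP position; "tool_rot": TCP orientation; "wrist_force": force on the tool from outside, world axes, zero at the start; "wrist_torque": the same for the moment, N m; "finger_gap": opening from 0.0 (shut) to 1.0 (fully open).
Only numpy, scipy, OpenCV 4.12 (cv2) and the standard library are available. Lean on these libraries where they do the work, as an engineer would, in place of code of your own. Each camera call takes 0.05 s, during which the arm holds its last target.

### The job

Refit the pivot of the cup-forming machine's arm: push the steel pin gently home until its head sits flush against the green cheek, then take the orange-topped R-clip from its wooden stand, find the cross hole in the pin with its straight leg and push the leg down through it until the bow springs over the pin and the clip is fully home. Feel for the stops rather than forcing anything, let go of the clip, and leave the other things on the table where they are.

Things in the scene. Friction and masses are not known exactly. Their poses are not given: they have to be found in the camera images.
- jigger: green cup-forming machine, fixed. Origin at the underside below the middle of the pin's bore, which runs along y, 75 mm up; z up. Base plate 12 mm thick, x -60..+310, y +-65 mm. Two cheeks, 14 mm thick, 44 mm wide, 95 mm high, outer faces at y = +30 and -30 mm. Steel arm between them runs to +x at 75 mm height (top 120 mm at x = 235 mm)
- pin: steel pin, slides only along the machine's y, friction about 6 N, starts drawn back 22-30 mm. Origin: centre of the outer face of its head (32 mm wide, 10 mm thick); axes as the machine's. Push on it towards -y; home at a hard stop, head on the cheek, origin at machine y = +40 mm. Shank 22 mm thick; its vertical 8.4 mm through hole lies 80 to 96 mm from the origin (hand-drilled: find it), pin end 14 mm beyond it
- clip_stand: fixed wooden foot 90 x 70 x 6 mm with a post 15 x 15 mm, 31 mm high, at its centre; a 7.4 mm square hole 25 mm deep in the post holds the clip's leg. Stands left or right of the machine. Origin under its centre
- clip: R-clip of 6 mm steel wire, about 65 g, upright in its stand, leaning up to 0.05 rad. Origin: point of the straight leg that lies on the pin's centre line when home; z up along the leg, x towards the bow. Leg ends flat, edge bevelled, at z = -40 mm. Bow at +x, out to x = 20, down to z = -26 mm, nose at z = -11 mm. Stop bar 16 mm long in y: underside z = +12 mm, lands on the pin 1 mm past home
- clip_grip (a point): centre of the clip's orange plastic grip, 52 mm above the clip's origin along its leg; the grip is 24 mm in the clip's x, 12 mm in y, 32 mm tall
- clip_bow (a joint): spread of the clip's sprung bow, rad: 0 at rest. The bow meets the pin with the clip some 22 mm above home and spreads to 0.05-0.1 under about 8-14 N of downward push; its nose passes the pin's widest part with the clip about 10 mm above home, then it snaps back below 0.03 and draws the clip down. The bow may face the machine's +x or -x
- pot: loose terracotta cup, 84 mm wide, 75 mm high; origin under its centre; it stands either left or right of the machine, where the clip stand does not
- vase: loose raw-clay vase, 84 mm wide, 125 mm high; origin under its centre
- vase_tall: loose raw-clay vase, 97 mm wide, 137 mm high; origin under its centre
- brush: loose brush lying on the table
- rib: loose wooden potter's rib, 110 x 50 x 7 mm, lying flat
- old_pin: loose dark worn pin without a hole, 18 mm thick, 88 mm long, lying on the table; not to be used
- glaze_jar: loose blue glaze jar, 80 mm wide, 100 mm high; origin under its centre

How it is judged (in metres and radians):
On the way, in this order (a step that is already met when the one before it is completed fails the run):
1. the pin is pushed home, head against the cheek (y of pin in the frame of jigger below 0.042 m), for 0.2 s.
2. the clip's leg has been started in the pin's hole, the bow not yet over the pin (x of clip in the frame of jigger between -0.006 and 0.006 m and y of clip in the frame of jigger between -0.062 and -0.034 m and z of clip in the frame of jigger between 0.087 and 0.12 m), for 0.1 s.
3. the clip is home and its bow has sprung over the pin (x of clip in the frame of jigger between -0.004 and 0.004 m and y of clip in the frame of jigger between -0.06 and -0.036 m and z of clip in the frame of jigger between 0.071 and 0.079 m and angle between the z axis of clip and the z axis of jigger, either way round below 0.14 rad and value of joint clip_bow below 0.035 rad), for 0.2 s.
At the end, for the whole second after the job is handed in: The pin is within 2 mm of fully home; the clip stands in the pin's hole with its origin within 4 mm of the pin's centre line across and in height, its leg within 0.14 rad of vertical, the bow sprung back (under 0.035 rad), released and at rest (all of step 3 and y of pin in the frame of jigger below 0.042 m and linear speed of clip below 0.02 m/s); the robot touches nothing.
It fails at once if the pin is pushed with more than 35 N by the gripper (contact force between the arm and pin above 35 N).
It fails at once if the clip is forced against the pin with more than 35 N (contact force between clip and pin above 35 N).
It fails at once if a bystander is moved more than 30 mm (distance of any of pot, vase, vase_tall, brush, rib, old_pin, glaze_jar from where it was at the start of the episode above 0.03 m).
It also fails if it takes over 72 s, if anything falls off the work surface, if the arm or the gripper's body presses on something with over 40 N, if the wrist force passes 120 N, or if a joint passes its speed limit or range.

## Working session

There is one attempt and no reset: what is moved stays moved. The work goes in short steps, Python scripts to look and compute and a tool call to move; the robot and the scene stay as the last step left them, time stands still between calls to the robot, and variables do not carry over. Pictures are saved under pics/ and viewed, and the job is handed in when it is done.

Besides the shell and the picture viewer there is one more tool, called as name(argument=value, ...) on one line, values as JSON. apply_moves: Moves the arm, as the interface text tells. Its arguments: {"type":"object","properties":{"motion":{"type":"array"},"grip":{"type":"number"},"force":{"type":"number"}},"required":["motion"]}

```bash
mkdir -p pics; python3 - <<'E'
from station import ctrl, read_camera
import cv2, numpy as np, pickle
o=ctrl.get_obs(); print(o)
for n in ("scene","top"):
    d=read_camera(n); cv2.imwrite(f"pics/{n}0.png",d["color"]); pickle.dump(d,open(f"{n}0.pkl","wb"))
    print(n,{k:(v.tolist() if k!='color' else 0) for k,v in d.items()})
E
```

```text
{'time': 0.0, 'joint_pos': array([ 6.23899184e+01,  5.03961848e+00,  7.86243129e+01,  3.35679340e-04,
        9.64623811e+01, -5.90754519e+00]), 'joint_vel': array([-0.03456781,  0.04472289, -0.0088924 , -0.15186142, -0.03498593,
        0.00149969]), 'joint_efforts': array([ 1.24042715e-03, -3.51866984e+01, -3.13275075e+01,  4.82840392e-05,
        1.05451510e-02,  4.34824827e-06]), 'position': array([203.16039272, 510.57458621, 230.13808004]), 'tool_rot': array([ -96.05888019,   89.87368708, -117.76137917]), 'wrist_force': array([-0.36299047, -0.2678698 ,  0.4044779 ]), 'wrist_torque': array([-0.03220255,  0.0258081 ,  0.00547213]), 'finger_gap': 1.0020953196576694}
scene {'color': 0, 'K': [[546.7309088843342, 0.0, 325.9313916680558], [0.0, 546.7309088843342, 245.68721235809892], [0.0, 0.0, 1.0]], 'T': [[-0.7983815288720069, -0.44152023865612244, 0.4094469601951369, 1037.4047896239827], [0.602145287860665, -0.5822053531139686, 0.5463130779256858, 693.0283354756509], [-0.0028260685048589027, 0.6827128281074555, 0.7306813311384972, 1056.2327647776258], [0.0, 0.0, 0.0, 1.0]]}
top {'color': 0, 'K': [[596.1626499435224, 0.0, 319.92200942773167], [0.0, 596.1626499435224, 240.9153231941051], [0.0, 0.0, 1.0]], 'T': [[0.0068667878075597205, 0.9932908701744472, -0.11543870431226896, 317.0772115632258], [-0.9999423960807159, 0.005868307377088031, -0.008987073432701689, -6.2615607138428855], [-0.008249348190172775, 0.11549376691673678, 0.9932739491488841, 1761.8465752752145], [0.0, 0.0, 0.0, 1.0]]}
```

View pics/scene0.png

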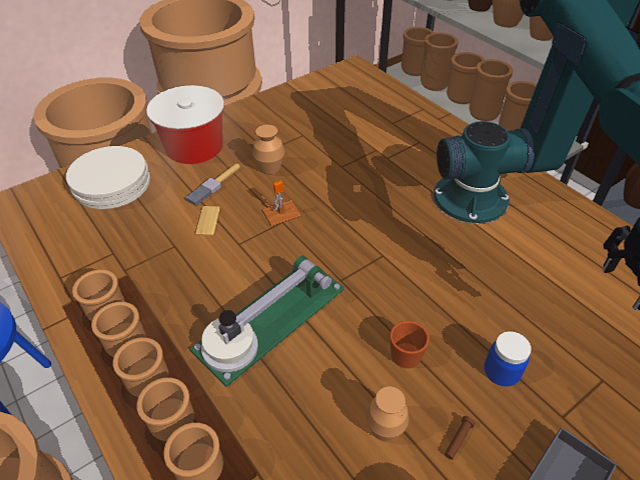

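View pics/top0.png

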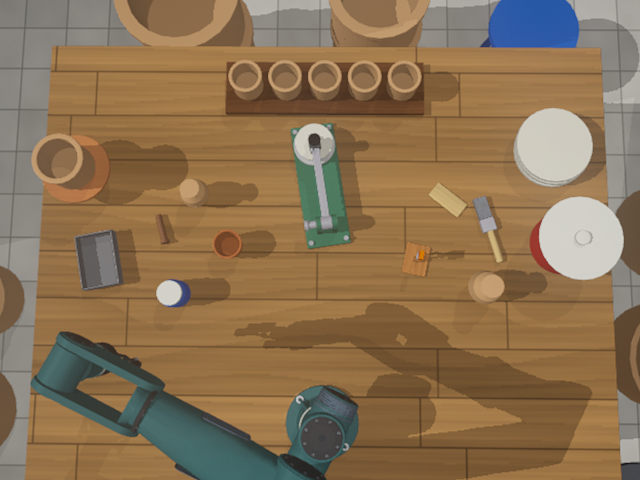

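The scene view shows the machine in the middle (about 265,320), the pin at (315,275) and the clip on its stand at (280,200). In the top view, the stand is at (417,258), and the machine's base plate has corners near (292,128), (333,123), (350,243) and (309,248). I'll zoom in next.

```bash
cat > h.py <<'E'
import numpy as np, pickle, cv2
def load(n): return pickle.load(open(n+".pkl","rb"))
def ray(d,u,v):
    K=d["K"];T=np.array(d["T"])
    r=np.array([(u-K[0][2])/K[0][0],-(v-K[1][2])/K[1][1],-1.0])
    return T[:3,3],T[:3,:3]@r
def plane(d,u,v,z):
    o,r=ray(d,u,v); return o+r*(z-o[2])/r[2]
def proj(d,p):
    T=np.array(d["T"]);K=d["K"]; c=T[:3,:3].T@(np.array(p,float)-T[:3,3])
    return np.array([K[0][2]+K[0][0]*c[0]/-c[2],K[1][2]+K[1][1]*-c[1]/-c[2]])
def tri(d1,p1,d2,p2):
    o1,r1=ray(d1,*p1);o2,r2=ray(d2,*p2)
    A=np.stack([r1,-r2],1); s=np.linalg.lstsq(A,o2-o1,rcond=None)[0]
    a=o1+r1*s[0];b=o2+r2*s[1]; return (a+b)/2,np.linalg.norm(a-b)
E
python3 - <<'E'
from h import *
s=load("scene0")["color"];t=load("top0")["color"]
def crop(im,x,y,w,h,k,n):
    cv2.imwrite("pics/"+n,cv2.resize(im[y:y+h,x:x+w],None,fx=k,fy=k,interpolation=cv2.INTER_CUBIC))
crop(t,280,115,80,140,4,"t_m.png");crop(s,185,250,165,135,4.5,"s_m.png")
a=cv2.resize(t[235:285,395:445],None,fx=8,fy=8,interpolation=cv2.INTER_CUBIC)
b=cv2.resize(s[175:225,255:305],None,fx=8,fy=8,interpolation=cv2.INTER_CUBIC)
cv2.imwrite("pics/clip.png",np.hstack([a,b]))
E
```

```text
(no output)
```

View pics/t_m.png

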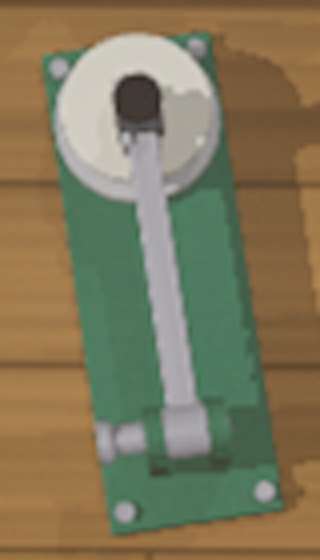

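View pics/s_m.png

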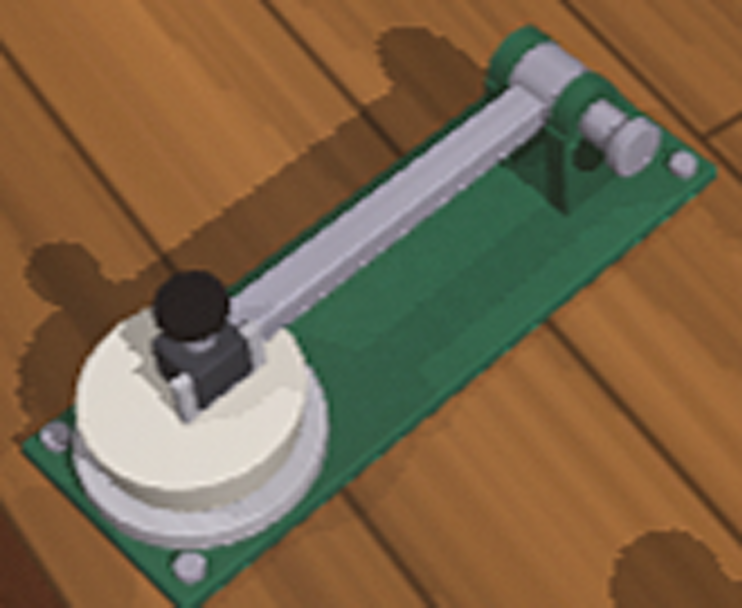

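View pics/clip.png

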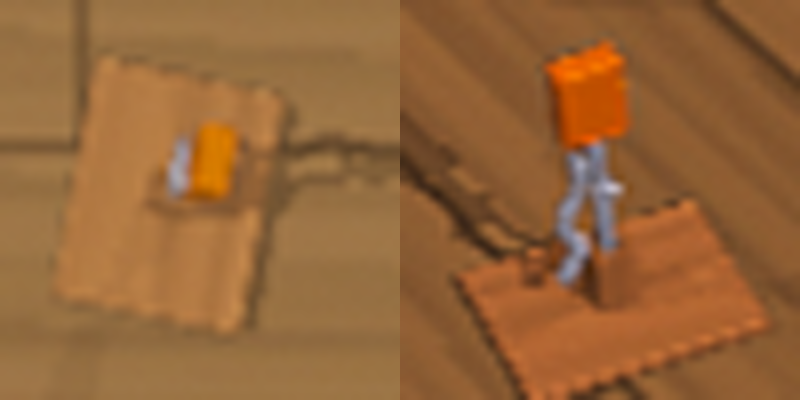

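```bash
python3 - <<'E'
from h import *
t=load("top0");s=load("scene0")
def gm(d):
    h=cv2.cvtColor(d["color"],cv2.COLOR_BGR2HSV)
    m=cv2.inRange(h,(65,90,30),(85,255,200)); 
    n,l,st,_=cv2.connectedComponentsWithStats(m); 
    c=[i for i in range(1,n) if 180<st[i,0]<360 and 100<st[i,1]<360]
    i=max(c,key=lambda i:st[i,4]); print(st[i]); return (l==i).astype(np.uint8)
for nm,d in (("top",t),("scene",s)):
    m=gm(d); c=max(cv2.findContours(m,0,cv2.CHAIN_APPROX_NONE)[0],key=len)[:,0,:]
    P=np.array([plane(d,u,v,12)[:2] for u,v in c],np.float32)
    r=cv2.minAreaRect(P); b=cv2.boxPoints(r); print(nm,r); print(b)
    print(cv2.approxPolyDP(cv2.convexHull(c.reshape(-1,1,2)),3,True)[:,0].tolist())
# hand corners
for p in [(290.9,129.3),(333,123.2),(350.7,242),(308.2,248.2)]: print(plane(t,*p,12)[:2])
# orange
for nm,d in (("top",t),("scene",s)):
    h=cv2.cvtColor(d["color"],cv2.COLOR_BGR2HSV); m=cv2.inRange(h,(3,225,150),(22,255,255))
    n,l,st,ce=cv2.connectedComponentsWithStats(m)
    for i in range(1,n):
        if st[i,4]>15: print(nm,st[i],ce[i])
E
```

```text
[323 163  21  53 608]
top ((675.6275024414062, -27.688533782958984), (162.29676818847656, 40.957763671875), 8.929309844970703)
[[592.28394  -20.053352]
 [598.64124  -60.514732]
 [758.97107  -35.323715]
 [752.6138     5.137665]]
[[329, 163], [335, 165], [343, 215], [330, 214], [323, 170]]
[ 190  266  154  120 3314]
scene ((691.4901123046875, 19.10882568359375), (370.9001159667969, 129.75250244140625), 7.707440376281738)
[[499.0146    58.52736 ]
 [516.4163   -70.05293 ]
 [883.96564  -20.309708]
 [866.5639   108.270584]]
[[343, 287], [227, 385], [190, 349], [315, 266]]
[859.50078642  99.6108792 ]
[879.03207269 -27.51586532]
[517.75735503 -81.3453426 ]
[498.59674852  44.01861109]
top [419 251   5   9  39] [421.07692308 254.94871795]
scene [273 181  10  12  92] [278.25       186.38043478]
```

```bash
python3 - <<'E'
from h import *
s=load("scene0")["color"];t=load("top0")["color"]
a=cv2.resize(t[195:255,298:358],None,fx=10,fy=10,interpolation=cv2.INTER_LANCZOS4)
cv2.imwrite("pics/z1.png",a)
a=cv2.resize(s[250:310,290:350],None,fx=10,fy=10,interpolation=cv2.INTER_LANCZOS4)
cv2.imwrite("pics/z2.png",a)
t=load("top0");s=load("scene0")
print(plane(t,322,423,0),plane(s,472,203,0))
# expected projections of base centre
print(proj(t,[0,0,0]),proj(s,[0,0,0]))
E
```

```text
[-4.80343489  0.09211766  0.        ] [13.74224728 21.88027517  0.        ]
[322.04285352 421.28129792] [469.60487439 196.94878003]
```

View pics/z1.png

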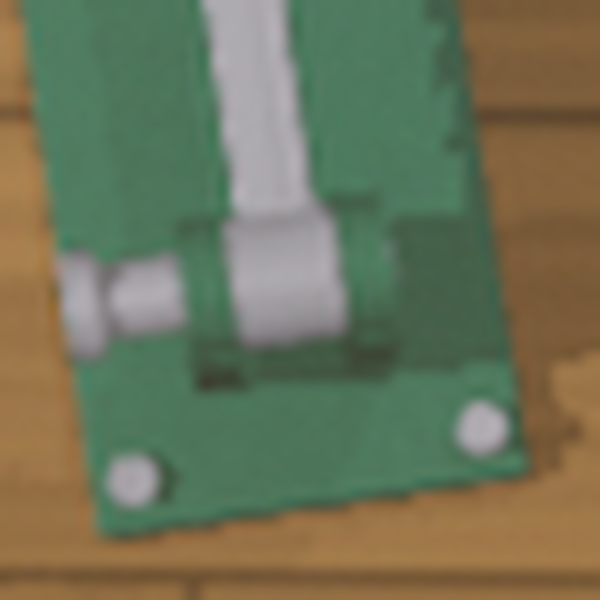

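View pics/z2.png

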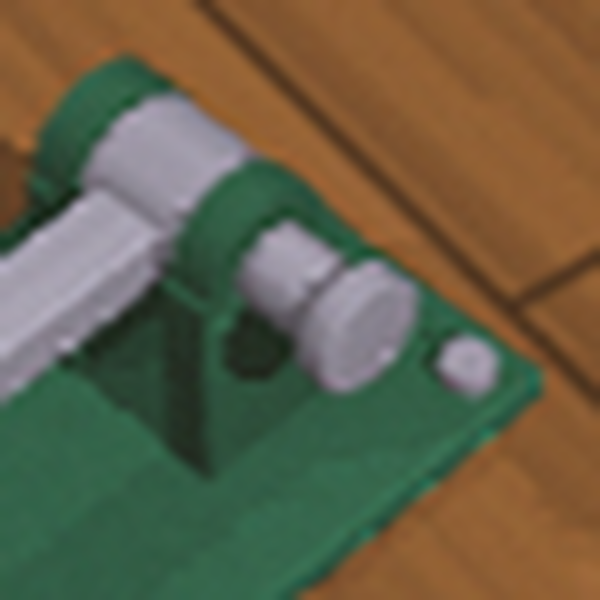

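```bash
python3 - <<'E'
from h import *
t=load("top0");s=load("scene0")
T=lambda x,y,ox,oy,k:(ox+(x+.5)/k-.5, oy+(y+.5)/k-.5)
A=T(134,480,298,195,10),T(470,365,290,250,10)
B=T(482,428,298,195,10)
C=T(59,68,280,115,4),T(190,567,185,250,4.5)
D=T(197,47,280,115,4),T(53,435,185,250,4.5)
for n,(a,b) in dict(A=A,C=C,D=D).items(): print(n,*tri(t,a,s,b),plane(t,*a,16)[:2],plane(s,*b,16)[:2])
print("B",plane(t,*B,16)[:2])
# plate corners z=12 
for n,p in dict(mm=T(100,525,298,195,10),mp=T(525,465,298,195,10)).items(): print(n,plane(t,*p,12)[:2])
print("corner scene -x+y", plane(s,*T(543,373,290,250,10),12)[:2])
# pin head outer face centre scene; z75
p=T(366,328,290,250,10); print("head",plane(s,*p,75)); 
# head in top: silhouette x 62..105 y 250..357 
print("head top outer", plane(t,*T(66,305,298,195,10),85),plane(t,*T(105,300,298,195,10),85))
print("cheek outer edge top", plane(t,*T(185,215,298,195,10),95),plane(t,*T(395,215,298,195,10),95))
E
```

```text
A [514.56710759  36.56368129  14.17066607] 1.6715295616771952 [514.97302319  35.94896073] [514.90653906  38.32146382]
C [851.17680716  89.12996364  14.55901279] 0.8557204274307871 [851.09549168  88.80184999] [851.11802422  90.27028972]
D [868.17611691 -15.08829809  14.949442  ] 0.032368388690859236 [867.83063425 -15.07392375] [868.35895995 -14.38568652]
B [531.01603555 -66.56819636]
mm [501.99795156  45.9689667 ]
mp [520.57038324 -79.42363984]
corner scene -x+y [500.22348926  48.54591755]
head [556.99083987  52.28370316  75.        ]
head top outer [557.07537788  54.03419154  85.        ] [558.57299813  42.96463475  85.        ]
cheek outer edge top [581.54444174  20.25940561  95.        ] [581.8745076  -39.13155071  95.        ]
```

```bash
python3 - <<'E'
from h import *
t=load("top0");s=load("scene0")
T=lambda x,y,ox,oy,k:(ox+(x+.5)/k-.5, oy+(y+.5)/k-.5)
print(tri(t,(421.08,254.95),s,(278.25,186.38)))
ct=t["color"]
for nm,x,y,i in (("top",405,240,t),("scene",262,175,s)):
    im=i["color"]; a=cv2.resize(im[y:y+(35 if nm=='top' else 50),x:x+40],None,fx=14,fy=14,interpolation=cv2.INTER_LANCZOS4); cv2.imwrite(f"pics/c_{nm}.png",a[:600])
# stand corners in clip.png: top (x0=395,y0=235,k8), z=6
for p in [(103,57),(284,95),(238,332),(60,292)]: print("st",plane(t,*T(*p,395,235,8),6)[:2])
for p in [(57,275),(298,200),(372,323),(130,395)]: print("ss",plane(s,*T(*p,255,175,8),6)[:2])
E
```

```text
(array([ 471.94527564, -274.01447981,   98.02054066]), np.float64(1.6343643068779314))
st [ 520.37158893 -249.54022424]
st [ 506.62557972 -316.23025283]
st [ 418.90293875 -298.08149085]
st [ 433.20677736 -232.85597274]
ss [ 507.56112166 -313.84763985]
ss [ 417.99132443 -294.93010754]
ss [ 433.55955147 -227.15710559]
ss [ 519.8996249  -248.09825136]
```

View pics/c_top.png

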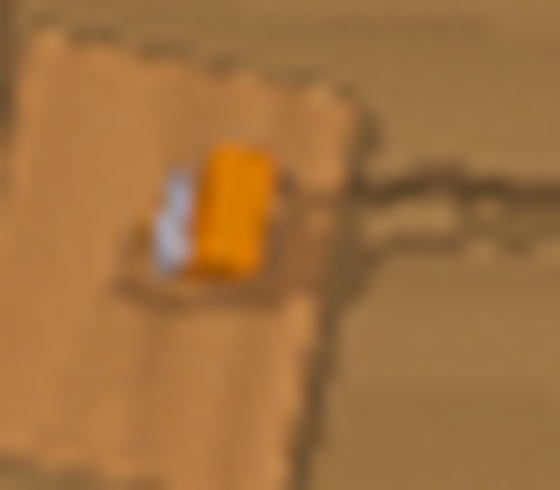

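View pics/c_scene.png

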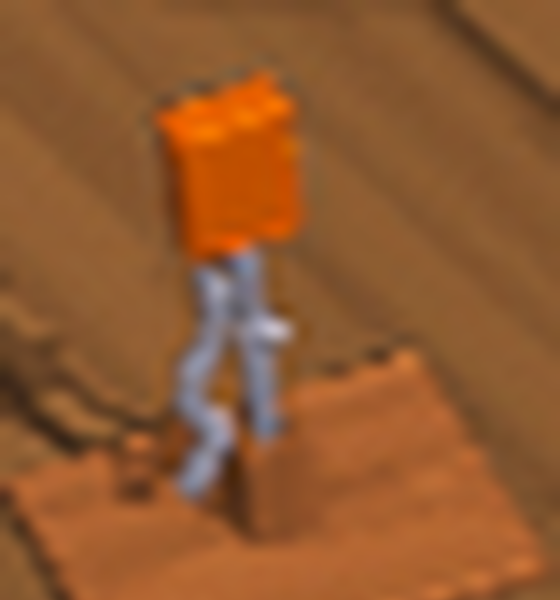

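```bash
cat >> h.py <<'E'
from scipy.spatial.transform import Rotation as Ro
def tool(o):
    return Ro.from_euler('xyz',o["tool_rot"],degrees=True).as_matrix()
def delta(o,pos=None,yaw=None,R=None):
    """tool-frame shift (m) to pos; rotation vector in deg to tool x down, tool y at world yaw"""
    M=tool(o); out=[]
    if pos is not None: out.append((M.T@(np.array(pos)-o["position"])/1000).round(4))
    if yaw is not None:
        y=np.array([np.cos(np.radians(yaw)),np.sin(np.radians(yaw)),0]);x=np.array([0,0,-1.])
        R=np.stack([x,y,np.cross(x,y)],1)
    if R is not None: out.append((Ro.from_matrix(M.T@R).as_rotvec(degrees=True)).round(2))
    return out
E
python3 - <<'E'
from h import *
from station import ctrl
o=ctrl.get_obs();M=tool(o);print(M.round(3)); print(np.degrees(np.arctan2(M[1,1],M[0,1])))
print(delta(o,[560,100,180],98.8),delta(o,[560,100,180],-81.2))
E
```

```text
[[-0.001  0.37   0.929]
 [-0.002  0.929 -0.37 ]
 [-1.    -0.002 -0.   ]]
68.29513799361614
[array([ 0.0507, -0.2494,  0.4834]), array([-30.5 ,  -0.04,   0.11])] [array([ 0.0507, -0.2494,  0.4834]), array([1.495e+02, 1.400e-01, 5.000e-02])]
```

apply_moves(motion=[{"ax": -6.1},{"ax": -6.1},{"ax": -6.1},{"ax": -6.1},{"ax": -6.1}], grip=0, force=40)

```text
invalid input at $.motion[0]: expected keys tx, ty, tz, ax, ay, az
```

```bash
python3 - <<'E'
from h import *
from station import ctrl
o=ctrl.get_obs();print(o["time"],o["position"],o["finger_gap"])
print(delta(o,[551,100,200],98.8))
E
```

```text
0.1 [203.19635026 510.59884598 230.25333965] 1.0013140022663045
[array([ 0.0307, -0.2528,  0.475 ]), array([-30.5 ,  -0.04,   0.11])]
```

apply_moves(motion=[{"tx": 0,"ty": 0,"tz": 0,"ax": -6.1,"ay": 0,"az": 0},{"tx": 0,"ty": 0,"tz": 0,"ax": -6.1,"ay": 0,"az": 0},{"tx": 0,"ty": 0,"tz": 0,"ax": -6.1,"ay": 0,"az": 0},{"tx": 0,"ty": 0,"tz": 0,"ax": -6.1,"ay": 0,"az": 0},{"tx": 0,"ty": 0,"tz": 0,"ax": -6.1,"ay": 0,"az": 0}], grip=0, force=40)

```text
time: 0.52
position: [203.2, 510.7, 230.6]
tool_rot: [-127.2, 89.9, -118.1]
wrist_force: [0.4, -0.4, -0.5]
finger_gap: 0.299
```

```bash
python3 - <<'E'
from h import *
from station import ctrl
o=ctrl.get_obs();print(o["time"],o["position"],o["finger_gap"])
print(delta(o,[551,100,200],98.8))
E
```

```text
0.5167 [203.23896778 510.74748346 230.57092207] 0.2989267259674834
[array([ 0.0308, -0.4605,  0.2784]), array([ 0.3 , -0.05,  0.06])]
```

apply_moves(motion=[{"tx": 0,"ty": -0.0307,"tz": 0.0186,"ax": 0,"ay": 0,"az": 0},{"tx": 0,"ty": -0.0307,"tz": 0.0186,"ax": 0,"ay": 0,"az": 0},{"tx": 0,"ty": -0.0307,"tz": 0.0186,"ax": 0,"ay": 0,"az": 0},{"tx": 0,"ty": -0.0307,"tz": 0.0186,"ax": 0,"ay": 0,"az": 0},{"tx": 0,"ty": -0.0307,"tz": 0.0186,"ax": 0,"ay": 0,"az": 0}])

```text
time: 0.93
position: [319.2, 372.1, 230.8]
tool_rot: [-143.6, 90.0, -134.8]
wrist_force: [1.2, 0.3, -0.3]
finger_gap: 0.005
```

apply_moves(motion=[{"tx": 0,"ty": -0.0307,"tz": 0.0186,"ax": 0,"ay": 0,"az": 0},{"tx": 0,"ty": -0.0307,"tz": 0.0186,"ax": 0,"ay": 0,"az": 0},{"tx": 0,"ty": -0.0307,"tz": 0.0186,"ax": 0,"ay": 0,"az": 0},{"tx": 0,"ty": -0.0307,"tz": 0.0186,"ax": 0,"ay": 0,"az": 0},{"tx": 0,"ty": -0.0307,"tz": 0.0186,"ax": 0,"ay": 0,"az": 0}])

```text
time: 1.35
position: [434.7, 234.5, 230.9]
tool_rot: [177.2, 90.0, -174.0]
wrist_force: [0.2, 0.4, -0.6]
finger_gap: 0.001
```

apply_moves(motion=[{"tx": 0.006,"ty": -0.0307,"tz": 0.0186,"ax": 0,"ay": 0,"az": 0},{"tx": 0.006,"ty": -0.0307,"tz": 0.0186,"ax": 0,"ay": 0,"az": 0},{"tx": 0.006,"ty": -0.0307,"tz": 0.0186,"ax": 0,"ay": 0,"az": 0},{"tx": 0.006,"ty": -0.0307,"tz": 0.0186,"ax": 0,"ay": 0,"az": 0},{"tx": 0.006,"ty": -0.0307,"tz": 0.0186,"ax": 0,"ay": 0,"az": 0}])

```text
time: 1.77
position: [550.1, 97.0, 200.4]
tool_rot: [161.6, 89.9, 170.3]
wrist_force: [0.2, -0.5, 0.5]
finger_gap: -0.003
```

```bash
python3 - <<'E'
from h import *
from station import ctrl
o=ctrl.get_obs();print(o["time"],o["position"],o["finger_gap"],o["joint_pos"].round(1))
print(delta(o,[551,102,66],98.8))
E
```

```text
1.7667 [550.13089667  96.99369147 200.43979656] -0.0025354718429901092 [  4.2   6.6  80.3   0.   93.2 -94.6]
[array([0.1344, 0.0048, 0.0017]), array([-0.02, -0.05, -0.02])]
```

apply_moves(motion=[{"tx": 0.027,"ty": 0.005,"tz": 0.0015,"ax": 0,"ay": 0,"az": 0},{"tx": 0.027,"ty": 0,"tz": 0,"ax": 0,"ay": 0,"az": 0},{"tx": 0.027,"ty": 0,"tz": 0,"ax": 0,"ay": 0,"az": 0},{"tx": 0.027,"ty": 0,"tz": 0,"ax": 0,"ay": 0,"az": 0},{"tx": 0.027,"ty": 0,"tz": 0,"ax": 0,"ay": 0,"az": 0}])

```text
time: 2.18
position: [549.8, 103.6, 64.5]
tool_rot: [170.0, 89.9, 178.8]
wrist_force: [0.3, -0.3, -0.6]
finger_gap: -0.001
```

```bash
python3 - <<'E'
from h import *
from station import ctrl,read_camera
d=read_camera("scene");pickle.dump(d,open("scene1.pkl","wb"))
cv2.imwrite("pics/s1.png",cv2.resize(d["color"][200:330,250:420],None,fx=4,fy=4,interpolation=cv2.INTER_CUBIC))
o=ctrl.get_obs();print(o["time"],o["position"],o["wrist_force"])
E
```

```text
2.2333 [545.52667502 103.21798198  57.79860753] [-2.10221346 -0.41354369 -3.92419623]
```

View pics/s1.png

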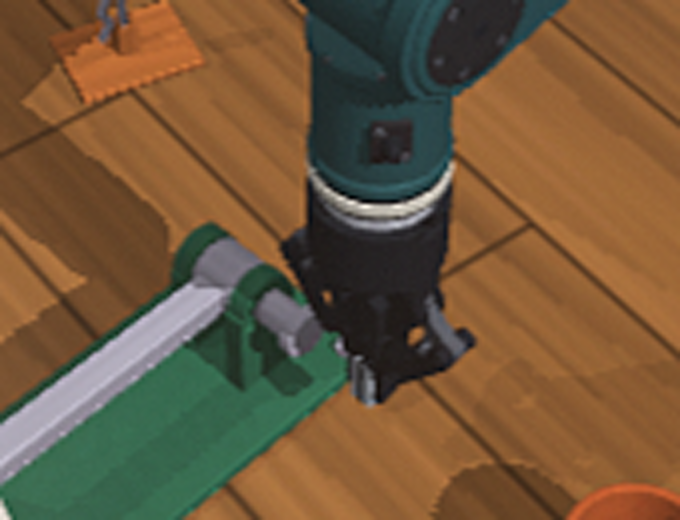

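apply_moves(motion=[{"tx": 0,"ty": 0,"tz": 0,"ax": 0,"ay": 0,"az": 0},{"tx": 0,"ty": 0,"tz": 0,"ax": 0,"ay": 0,"az": 0},{"tx": 0,"ty": 0,"tz": 0,"ax": 0,"ay": 0,"az": 0},{"tx": 0,"ty": 0,"tz": 0,"ax": 0,"ay": 0,"az": 0},{"tx": 0,"ty": 0,"tz": 0,"ax": 0,"ay": 0,"az": 0}])

```text
time: 2.65
position: [551.6, 103.9, 68.6]
tool_rot: [-2.6, 89.8, 6.2]
wrist_force: [0.1, -0.5, 0.9]
finger_gap: 0.002
```

apply_moves(motion=[{"tx": 0,"ty": -0.003,"tz": 0,"ax": 0,"ay": 0,"az": 0},{"tx": 0,"ty": -0.005,"tz": 0,"ax": 0,"ay": 0,"az": 0},{"tx": 0,"ty": -0.005,"tz": 0,"ax": 0,"ay": 0,"az": 0},{"tx": 0,"ty": -0.004,"tz": 0,"ax": 0,"ay": 0,"az": 0},{"tx": 0,"ty": -0.002,"tz": 0,"ax": 0,"ay": 0,"az": 0}])

```text
time: 3.07
position: [553.3, 84.1, 66.3]
tool_rot: [-80.6, 90.0, -71.9]
wrist_force: [-0.1, -0.6, -1.4]
finger_gap: 0.001
```

apply_moves(motion=[{"tx": 0,"ty": -0.002,"tz": 0,"ax": 0,"ay": 0,"az": 0},{"tx": 0,"ty": -0.002,"tz": 0,"ax": 0,"ay": 0,"az": 0},{"tx": 0,"ty": -0.002,"tz": 0,"ax": 0,"ay": 0,"az": 0},{"tx": 0,"ty": -0.002,"tz": 0,"ax": 0,"ay": 0,"az": 0},{"tx": 0,"ty": -0.002,"tz": 0,"ax": 0,"ay": 0,"az": 0}])

```text
time: 3.48
position: [554.7, 75.0, 66.3]
tool_rot: [124.1, 90.0, 132.9]
wrist_force: [0.8, -0.0, -0.7]
finger_gap: -0.004
```

apply_moves(motion=[{"tx": 0,"ty": -0.002,"tz": 0,"ax": 0,"ay": 0,"az": 0},{"tx": 0,"ty": -0.002,"tz": 0,"ax": 0,"ay": 0,"az": 0},{"tx": 0,"ty": -0.002,"tz": 0,"ax": 0,"ay": 0,"az": 0},{"tx": 0,"ty": -0.002,"tz": 0,"ax": 0,"ay": 0,"az": 0},{"tx": 0,"ty": -0.002,"tz": 0,"ax": 0,"ay": 0,"az": 0}])

```text
time: 3.9
position: [556.0, 67.1, 66.4]
tool_rot: [87.7, 89.8, 96.5]
wrist_force: [-1.0, 6.1, 1.2]
finger_gap: 0.001
```

apply_moves(motion=[{"tx": 0,"ty": -0.0015,"tz": 0,"ax": 0,"ay": 0,"az": 0},{"tx": 0,"ty": -0.0015,"tz": 0,"ax": 0,"ay": 0,"az": 0},{"tx": 0,"ty": -0.0015,"tz": 0,"ax": 0,"ay": 0,"az": 0},{"tx": 0,"ty": -0.0015,"tz": 0,"ax": 0,"ay": 0,"az": 0},{"tx": 0,"ty": -0.0015,"tz": 0,"ax": 0,"ay": 0,"az": 0}])

```text
time: 4.32
position: [557.1, 60.1, 66.4]
tool_rot: [87.6, 89.7, 96.5]
wrist_force: [-0.5, 6.8, 1.2]
finger_gap: -0.006
```

apply_moves(motion=[{"tx": 0,"ty": -0.0015,"tz": 0,"ax": 0,"ay": 0,"az": 0},{"tx": 0,"ty": -0.0015,"tz": 0,"ax": 0,"ay": 0,"az": 0},{"tx": 0,"ty": -0.001,"tz": 0,"ax": 0,"ay": 0,"az": 0},{"tx": 0,"ty": -0.001,"tz": 0,"ax": 0,"ay": 0,"az": 0},{"tx": 0,"ty": -0.0005,"tz": 0,"ax": 0,"ay": 0,"az": 0}])

```text
time: 4.73
position: [557.9, 54.5, 66.4]
tool_rot: [87.9, 89.8, 96.8]
wrist_force: [-0.9, 5.3, 0.9]
finger_gap: 0.002
```

apply_moves(motion=[{"tx": 0,"ty": -0.0007,"tz": 0,"ax": 0,"ay": 0,"az": 0},{"tx": 0,"ty": -0.0007,"tz": 0,"ax": 0,"ay": 0,"az": 0},{"tx": 0,"ty": -0.0007,"tz": 0,"ax": 0,"ay": 0,"az": 0},{"tx": 0,"ty": -0.0007,"tz": 0,"ax": 0,"ay": 0,"az": 0},{"tx": 0,"ty": -0.0007,"tz": 0,"ax": 0,"ay": 0,"az": 0}])

```text
time: 5.15
position: [558.4, 51.2, 66.3]
tool_rot: [89.2, 89.7, 98.1]
wrist_force: [-0.9, 5.8, 1.4]
finger_gap: 0.001
```

apply_moves(motion=[{"tx": 0,"ty": -0.0006,"tz": 0,"ax": 0,"ay": 0,"az": 0},{"tx": 0,"ty": -0.0006,"tz": 0,"ax": 0,"ay": 0,"az": 0},{"tx": 0,"ty": -0.0006,"tz": 0,"ax": 0,"ay": 0,"az": 0},{"tx": 0,"ty": -0.0006,"tz": 0,"ax": 0,"ay": 0,"az": 0},{"tx": 0,"ty": -0.0006,"tz": 0,"ax": 0,"ay": 0,"az": 0}])

```text
time: 5.57
position: [558.9, 48.2, 66.4]
tool_rot: [87.9, 89.8, 96.8]
wrist_force: [-0.8, 5.9, 0.4]
finger_gap: 0.001
```

apply_moves(motion=[{"tx": 0,"ty": -0.0004,"tz": 0,"ax": 0,"ay": 0,"az": 0},{"tx": 0,"ty": -0.0004,"tz": 0,"ax": 0,"ay": 0,"az": 0},{"tx": 0,"ty": -0.0004,"tz": 0,"ax": 0,"ay": 0,"az": 0},{"tx": 0,"ty": -0.0003,"tz": 0,"ax": 0,"ay": 0,"az": 0},{"tx": 0,"ty": -0.0003,"tz": 0,"ax": 0,"ay": 0,"az": 0}])

```text
time: 5.98
position: [559.2, 46.4, 66.4]
tool_rot: [87.8, 89.8, 96.7]
wrist_force: [-0.6, 5.4, 0.7]
finger_gap: 0.001
```

apply_moves(motion=[{"tx": 0,"ty": -0.0003,"tz": 0,"ax": 0,"ay": 0,"az": 0},{"tx": 0,"ty": -0.0003,"tz": 0,"ax": 0,"ay": 0,"az": 0},{"tx": 0,"ty": -0.0003,"tz": 0,"ax": 0,"ay": 0,"az": 0},{"tx": 0,"ty": -0.0003,"tz": 0,"ax": 0,"ay": 0,"az": 0},{"tx": 0,"ty": -0.0003,"tz": 0,"ax": 0,"ay": 0,"az": 0}])

```text
time: 6.4
position: [559.3, 45.1, 66.3]
tool_rot: [89.4, 89.7, 98.3]
wrist_force: [-1.1, 6.6, 0.7]
finger_gap: 0.004
```

apply_moves(motion=[{"tx": 0,"ty": -0.0003,"tz": 0,"ax": 0,"ay": 0,"az": 0},{"tx": 0,"ty": -0.0003,"tz": 0,"ax": 0,"ay": 0,"az": 0},{"tx": 0,"ty": -0.0003,"tz": 0,"ax": 0,"ay": 0,"az": 0},{"tx": 0,"ty": -0.0003,"tz": 0,"ax": 0,"ay": 0,"az": 0},{"tx": 0,"ty": -0.0003,"tz": 0,"ax": 0,"ay": 0,"az": 0}])

```text
time: 6.82
position: [559.4, 45.1, 66.4]
tool_rot: [89.2, 89.6, 98.1]
wrist_force: [-2.7, 10.3, 0.5]
finger_gap: 0.003
```

apply_moves(motion=[{"tx": 0,"ty": -0.0003,"tz": 0,"ax": 0,"ay": 0,"az": 0},{"tx": 0,"ty": -0.0003,"tz": 0,"ax": 0,"ay": 0,"az": 0},{"tx": 0,"ty": -0.0003,"tz": 0,"ax": 0,"ay": 0,"az": 0},{"tx": 0,"ty": -0.0003,"tz": 0,"ax": 0,"ay": 0,"az": 0},{"tx": 0,"ty": -0.0003,"tz": 0,"ax": 0,"ay": 0,"az": 0}])

```text
time: 7.23
position: [559.3, 45.0, 66.4]
tool_rot: [89.4, 89.4, 98.3]
wrist_force: [-2.7, 14.7, 2.4]
finger_gap: 0.0
```

apply_moves(motion=[{"tx": 0,"ty": 0.004,"tz": 0,"ax": 0,"ay": 0,"az": 0},{"tx": 0,"ty": 0.008,"tz": 0,"ax": 0,"ay": 0,"az": 0},{"tx": 0,"ty": 0.01,"tz": 0,"ax": 0,"ay": 0,"az": 0},{"tx": -0.015,"ty": 0.01,"tz": 0,"ax": 0,"ay": 0,"az": 0},{"tx": -0.03,"ty": 0,"tz": 0,"ax": 0,"ay": 0,"az": 0}])

```text
time: 7.65
position: [551.6, 73.0, 106.9]
tool_rot: [169.1, 89.4, 177.9]
wrist_force: [0.0, -1.1, 0.4]
finger_gap: -0.004
```

apply_moves(motion=[{"tx": -0.035,"ty": 0,"tz": 0,"ax": 0,"ay": 0,"az": 0},{"tx": -0.035,"ty": 0,"tz": 0,"ax": 0,"ay": 0,"az": 0},{"tx": -0.025,"ty": 0,"tz": 0,"ax": 0,"ay": 0,"az": 0},{"tx": 0,"ty": 0.01,"tz": -0.02,"ax": 4,"ay": 0,"az": 0},{"tx": 0,"ty": 0,"tz": -0.04,"ax": 4,"ay": 0,"az": 0}], grip=1)

```text
time: 8.07
position: [497.0, 75.8, 208.6]
tool_rot: [5.9, 89.6, 6.5]
wrist_force: [-0.7, 0.5, 0.5]
finger_gap: 0.707
```

```bash
python3 - <<'E'
from h import *
from station import ctrl,read_camera
d=read_camera("top");pickle.dump(d,open("top2.pkl","wb"))
cv2.imwrite("pics/t2.png",cv2.resize(d["color"][195:255,298:358],None,fx=10,fy=10,interpolation=cv2.INTER_LANCZOS4))
d=read_camera("scene");pickle.dump(d,open("scene2.pkl","wb"))
cv2.imwrite("pics/s2.png",cv2.resize(d["color"][230:310,270:350],None,fx=7,fy=7,interpolation=cv2.INTER_LANCZOS4))
o=ctrl.get_obs();print(o["time"],o["position"],o["wrist_force"])
E
```

```text
8.1667 [488.43294748  75.1040728  204.54470309] [-0.05329611  0.23389789 -0.43262031]
```

View pics/t2.png

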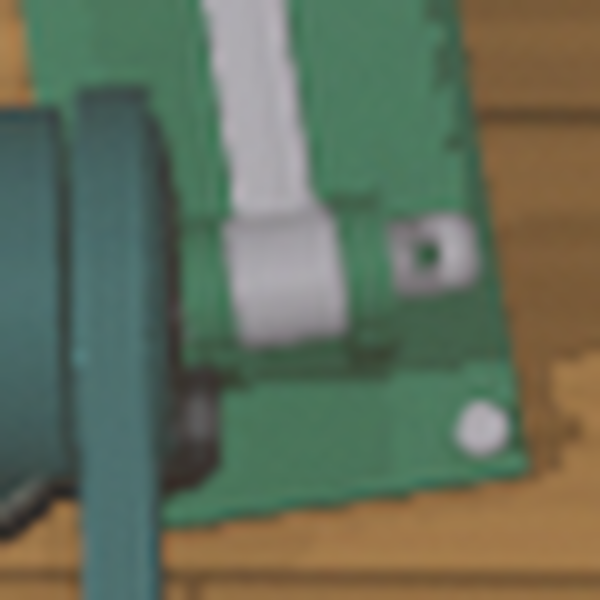

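View pics/s2.png

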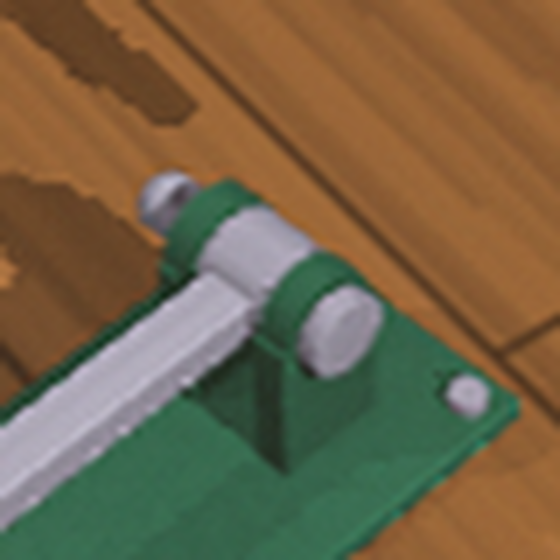

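```bash
cat >> h.py <<'E'
yawm=np.radians(8.8); O=np.array([567.7,-8.2])
Rm=np.array([[np.cos(yawm),-np.sin(yawm)],[np.sin(yawm),np.cos(yawm)]])
def mach(p): return Rm.T@(np.array(p)[:2]-O)
def world(m): return O+Rm@np.array(m)
E
python3 - <<'E'
from h import *
t=load("top2");s=load("scene2")
T=lambda x,y,ox,oy,k:(ox+(x+.5)/k-.5, oy+(y+.5)/k-.5)
a=T(428,255,298,195,10); b=T(182,197,270,230,7)
p=plane(t,*a,85.5);q=plane(s,*b,85.5); print(p,mach(p),q,mach(q),tri(t,a,s,b))
e=T(478,247,298,195,10); e=plane(t,*e,78); print("end",e,mach(e))
for y in (215,297):
    print("pin edge",mach(plane(t,*T(455,y,298,195,10),75)))
# head centre scene
print("head", mach(plane(s,*T(345,332,270,230,7),75)))
im=t["color"][212:230,332:352]; print(im[:,:,2]); print(im[:,:,1])
E
```

```text
[571.93673747 -48.73522124  85.5       ] [ -2.01445051 -40.7062169 ] [574.65655456 -45.15851304  85.5       ] [  1.22053563 -37.58770584] (array([572.54082417, -48.76957529,  80.87641681]), np.float64(0.2556520649028393))
end [575.46559313 -63.18798855  78.        ] [ -0.73820388 -55.52871668]
pin edge [  9.82317608 -50.59024407]
pin edge [-13.6069762  -47.02032801]
head [-1.03352046 37.9954225 ]
[[ 76  75  77  77  75  77  77  76  76  77  77  78  71  64 105 130 133 132
  132 132]
 [ 75  77  76  73  76  76  76  77  76  78  77  79  71  63  88 123 134 133
  134 133]
 [ 69  69  69  69  74  77  77  78  76  78  75  78  71  64  84 123 135 135
  134 133]
 [ 65  66  66  69  73  76  77  75  74  74  73  75  70  63  77 120 134 133
  132 132]
 [ 67  68  71  71  74  74  78  87 101 115 122 117  94  68  71 115 132 130
  126 124]
 [ 68  73  74  71  87 103 107 110 132 148 159 153 129  89  65 108 124 123
  120 119]
 [ 70  74  75  73  93 119 125 120 125 140 163 163 146 105  60  94 117 120
  120 119]
 [ 83  73  76  75  93 124 127 105  88 102 159 169 152 111  64  89 117 123
  122 122]
 [ 93  75  79  75  8
[... 1661 characters left out ...]
  90  92
   93  93]
 [130 122 122 121 121 125 127 119 115 120 143 146 131 111  97  93  90  91
   91  91]
 [131 116 117 116 117 118 117 116 114 113 119 118 108  99  95  94  91  91
   90  89]
 [132 111 114 112 112 108 103 102 102 100  98  95  94  96  98  97  93  90
   91  89]
 [129 105 107 105 106 102  95  94  96  95  96  95  96  96  96  96  89  87
   90  89]
 [120  98  98  97  96  95  95  97  96  95  96  95  96  97  97  96  87  86
   92  92]
 [109  88  88  89  90  93  95  96  97  97  96  97  97  98  96  98  90  89
   92  92]
 [ 89  84  95  94  92  90  93  97  97  96  97  97  98  97  96  97  92  90
   92  93]
 [ 79  77  84  83  81  81  91  97  96  96  94  96  96  95  95  95  93  91
   91  91]]
```

```bash
python3 - <<'E'
from h import *
from station import ctrl
o=ctrl.get_obs();print(o["time"],o["position"],o["finger_gap"],o["joint_pos"].round(1))
print(delta(o,[472,-274,200],78.5))
E
```

```text
8.1667 [488.43294748  75.1040728  204.54470309] 0.8751918461888758 [  2.2  -1.5  88.2  -0.   93.6 -88.6]
[array([ 0.0049, -0.3488, -0.0211]), array([12.28, -0.37,  0.07])]
```

apply_moves(motion=[{"tx": 0,"ty": -0.025,"tz": -0.002,"ax": 0,"ay": 0,"az": 0},{"tx": 0,"ty": -0.037,"tz": -0.002,"ax": 0,"ay": 0,"az": 0},{"tx": 0,"ty": -0.038,"tz": -0.002,"ax": 0,"ay": 0,"az": 0},{"tx": 0,"ty": -0.038,"tz": -0.002,"ax": 0,"ay": 0,"az": 0},{"tx": 0,"ty": -0.038,"tz": -0.002,"ax": 0,"ay": 0,"az": 0}])

```text
time: 8.58
position: [486.5, -102.7, 206.5]
tool_rot: [-36.4, 89.9, -35.6]
wrist_force: [0.7, -0.6, 0.4]
finger_gap: 1.0
```

apply_moves(motion=[{"tx": 0,"ty": -0.038,"tz": -0.002,"ax": 0,"ay": 0,"az": 0},{"tx": 0,"ty": -0.038,"tz": -0.002,"ax": 0,"ay": 0,"az": 0},{"tx": 0,"ty": -0.037,"tz": -0.002,"ax": 0,"ay": 0,"az": 0},{"tx": 0,"ty": -0.036,"tz": -0.002,"ax": 4,"ay": 0,"az": 0},{"tx": 0,"ty": -0.024,"tz": -0.002,"ax": 4,"ay": 0,"az": 0}])

```text
time: 9.0
position: [477.1, -277.7, 206.0]
tool_rot: [-86.6, 89.9, -94.1]
wrist_force: [-0.1, -0.2, -0.8]
finger_gap: 0.999
```

apply_moves(motion=[{"tx": 0,"ty": 0,"tz": 0,"ax": 4.3,"ay": 0,"az": 0},{"tx": 0,"ty": 0,"tz": 0,"ax": 0,"ay": 0,"az": 0},{"tx": 0,"ty": 0,"tz": 0,"ax": 0,"ay": 0,"az": 0},{"tx": 0,"ty": 0,"tz": 0,"ax": 0,"ay": 0,"az": 0},{"tx": 0,"ty": 0,"tz": 0,"ax": 0,"ay": 0,"az": 0}])

```text
time: 9.42
position: [477.6, -273.4, 206.4]
tool_rot: [1.1, 90.0, -10.3]
wrist_force: [0.4, 1.0, 0.3]
finger_gap: 0.999
```

```bash
python3 - <<'E'
from h import *
from station import ctrl
o=ctrl.get_obs();print(o["time"],o["position"],o["finger_gap"],o["joint_pos"].round(1),o["joint_vel"].round(1))
print(delta(o,[472,-274,82],78.5))
E
```

```text
9.4167 [ 477.61786086 -273.35452405  206.43197238] 0.9986135393741818 [ -35.7    5.4   80.9    0.    93.7 -114.3] [ 0.1 -0.1  0.   0.  -0.1  0.2]
[array([ 0.1244, -0.0017, -0.0054]), array([ 0.14,  0.01, -0.  ])]
```

apply_moves(motion=[{"tx": 0.015,"ty": -0.0015,"tz": -0.005,"ax": 0,"ay": 0,"az": 0},{"tx": 0.025,"ty": 0,"tz": 0,"ax": 0,"ay": 0,"az": 0},{"tx": 0.025,"ty": 0,"tz": 0,"ax": 0,"ay": 0,"az": 0},{"tx": 0.02,"ty": 0,"tz": 0,"ax": 0,"ay": 0,"az": 0},{"tx": 0.015,"ty": 0,"tz": 0,"ax": 0,"ay": 0,"az": 0}])

```text
time: 9.83
position: [471.5, -273.1, 104.2]
tool_rot: [154.2, 89.9, 142.9]
wrist_force: [-0.0, 0.7, 0.9]
finger_gap: 0.999
```

apply_moves(motion=[{"tx": 0.012,"ty": 0,"tz": 0,"ax": 0,"ay": 0,"az": 0},{"tx": 0.008,"ty": 0,"tz": 0,"ax": 0,"ay": 0,"az": 0},{"tx": 0.004,"ty": 0,"tz": 0,"ax": 0,"ay": 0,"az": 0},{"tx": 0,"ty": 0,"tz": 0,"ax": 0,"ay": 0,"az": 0},{"tx": 0,"ty": 0,"tz": 0,"ax": 0,"ay": 0,"az": 0}])

```text
time: 10.25
position: [472.7, -274.9, 83.1]
tool_rot: [-22.3, 89.9, -33.8]
wrist_force: [-0.2, 0.4, 1.4]
finger_gap: 1.0
```

```bash
python3 - <<'E'
from h import *
from station import ctrl,read_camera
d=read_camera("scene");pickle.dump(d,open("scene3.pkl","wb"))
cv2.imwrite("pics/s3.png",cv2.resize(d["color"][120:230,230:340],None,fx=5,fy=5,interpolation=cv2.INTER_LANCZOS4))
o=ctrl.get_obs();print(o["time"],o["position"],o["wrist_force"])
print(delta(o,[472,-274,82],78.5))
E
```

```text
10.3 [ 472.85269172 -275.1329201    83.53940989] [-0.43727909  0.13941276 -0.09686012]
[array([ 0.0015,  0.0009, -0.0011]), array([0.01, 0.12, 0.05])]
```

View pics/s3.png

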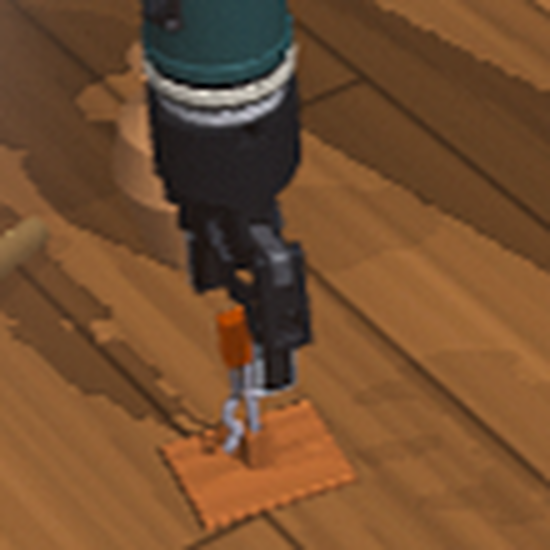

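apply_moves(motion=[{"tx": 0,"ty": 0,"tz": 0,"ax": 0,"ay": 0,"az": 0},{"tx": 0,"ty": 0,"tz": 0,"ax": 0,"ay": 0,"az": 0},{"tx": 0,"ty": 0,"tz": 0,"ax": 0,"ay": 0,"az": 0},{"tx": 0,"ty": 0,"tz": 0,"ax": 0,"ay": 0,"az": 0},{"tx": 0,"ty": 0,"tz": 0,"ax": 0,"ay": 0,"az": 0}], grip=0, force=40)

```text
time: 10.72
position: [472.2, -274.8, 82.5]
tool_rot: [-4.6, 90.0, -16.2]
wrist_force: [-0.0, 0.3, 0.9]
finger_gap: 0.304
```

apply_moves(motion=[{"tx": 0,"ty": 0,"tz": 0,"ax": 0,"ay": 0,"az": 0},{"tx": 0,"ty": 0,"tz": 0,"ax": 0,"ay": 0,"az": 0},{"tx": 0,"ty": 0,"tz": 0,"ax": 0,"ay": 0,"az": 0},{"tx": 0,"ty": 0,"tz": 0,"ax": 0,"ay": 0,"az": 0},{"tx": 0,"ty": 0,"tz": 0,"ax": 0,"ay": 0,"az": 0}])

```text
time: 11.13
position: [472.2, -274.5, 82.4]
tool_rot: [72.4, 90.0, 60.9]
wrist_force: [-0.5, 1.1, 1.5]
finger_gap: 0.133
```

apply_moves(motion=[{"tx": -0.003,"ty": 0,"tz": 0,"ax": 0,"ay": 0,"az": 0},{"tx": -0.008,"ty": 0,"tz": 0,"ax": 0,"ay": 0,"az": 0},{"tx": -0.012,"ty": 0,"tz": 0,"ax": 0,"ay": 0,"az": 0},{"tx": -0.015,"ty": 0,"tz": 0,"ax": 0,"ay": 0,"az": 0},{"tx": -0.02,"ty": 0,"tz": 0,"ax": 0,"ay": 0,"az": 0}], force=60)

```text
time: 11.55
position: [471.4, -274.5, 140.7]
tool_rot: [167.0, 89.9, 155.5]
wrist_force: [0.5, -0.2, -1.0]
finger_gap: 0.129
```

apply_moves(motion=[{"tx": -0.02,"ty": 0,"tz": 0,"ax": -4,"ay": 0,"az": 0},{"tx": -0.01,"ty": 0,"tz": 0,"ax": -4,"ay": 0,"az": 0},{"tx": -0.005,"ty": 0,"tz": 0,"ax": -4.3,"ay": 0,"az": 0},{"tx": 0,"ty": 0,"tz": 0,"ax": -4,"ay": 0,"az": 0},{"tx": 0,"ty": 0,"tz": 0,"ax": -4,"ay": 0,"az": 0}])

```text
time: 11.97
position: [472.5, -275.3, 177.7]
tool_rot: [-53.4, 89.8, -44.4]
wrist_force: [-0.7, 0.2, -0.6]
finger_gap: 0.137
```

```bash
python3 - <<'E'
from h import *
from station import ctrl,read_camera
d=read_camera("scene");pickle.dump(d,open("scene4.pkl","wb"))
cv2.imwrite("pics/s4.png",cv2.resize(d["color"][100:220,230:350],None,fx=5,fy=5,interpolation=cv2.INTER_LANCZOS4))
o=ctrl.get_obs();print(o["time"],o["position"],o["wrist_force"],o["finger_gap"])
w=world((-1,-46)); print(w,delta(o,[w[0],w[1],185],98.8))
E
```

```text
12.0167 [ 472.31317475 -275.17537216  177.2107353 ] [ 0.50705927  0.63195287 -0.78598421] 0.12503823672500664
[573.74912009 -53.81149138] [array([-0.008 ,  0.2025,  0.1352]), array([0.3 , 0.08, 0.11])]
```

View pics/s4.png

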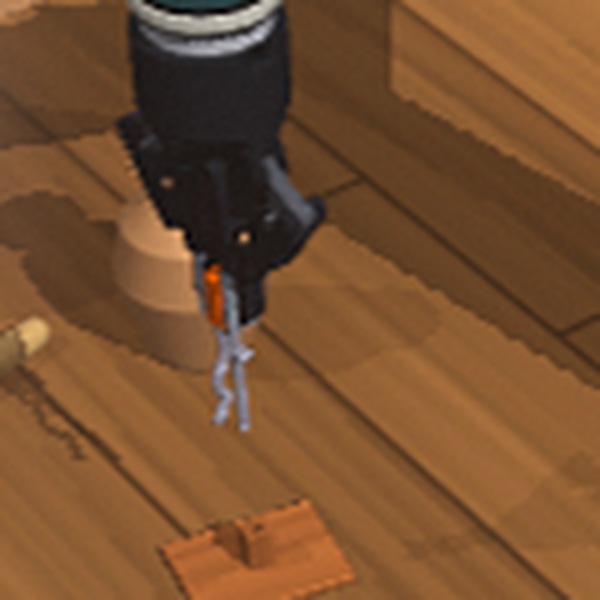

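apply_moves(motion=[{"tx": -0.002,"ty": 0.012,"tz": 0.008,"ax": 0,"ay": 0,"az": 0},{"tx": -0.002,"ty": 0.0225,"tz": 0.015,"ax": 0,"ay": 0,"az": 0},{"tx": -0.002,"ty": 0.0275,"tz": 0.018,"ax": 0,"ay": 0,"az": 0},{"tx": -0.002,"ty": 0.0275,"tz": 0.018,"ax": 0,"ay": 0,"az": 0},{"tx": 0,"ty": 0.0275,"tz": 0.018,"ax": 0,"ay": 0,"az": 0}])

```text
time: 12.43
position: [530.9, -146.5, 185.0]
tool_rot: [-36.9, 89.9, -28.3]
wrist_force: [0.0, -1.2, -1.0]
finger_gap: 0.127
```

apply_moves(motion=[{"tx": 0,"ty": 0.0275,"tz": 0.018,"ax": 0,"ay": 0,"az": 0},{"tx": 0,"ty": 0.023,"tz": 0.016,"ax": 0,"ay": 0,"az": 0},{"tx": 0,"ty": 0.02,"tz": 0.014,"ax": 0,"ay": 0,"az": 0},{"tx": 0,"ty": 0.01,"tz": 0.007,"ax": 0,"ay": 0,"az": 0},{"tx": 0,"ty": 0.005,"tz": 0.003,"ax": 0,"ay": 0,"az": 0}])

```text
time: 12.85
position: [575.2, -52.5, 183.9]
tool_rot: [-33.4, 90.0, -24.5]
wrist_force: [0.1, -1.1, 0.2]
finger_gap: 0.127
```

apply_moves(motion=[{"tx": 0,"ty": 0,"tz": 0,"ax": 0,"ay": 0,"az": 0},{"tx": 0,"ty": 0,"tz": 0,"ax": 0,"ay": 0,"az": 0},{"tx": 0,"ty": 0,"tz": 0,"ax": 0,"ay": 0,"az": 0},{"tx": 0,"ty": 0,"tz": 0,"ax": 0,"ay": 0,"az": 0},{"tx": 0,"ty": 0,"tz": 0,"ax": 0,"ay": 0,"az": 0}])

```text
time: 13.27
position: [574.2, -55.1, 183.4]
tool_rot: [-118.8, 90.0, -110.1]
wrist_force: [-0.5, 0.2, -0.8]
finger_gap: 0.127
```

```bash
cat > look.py <<'E'
import sys
from h import *
from station import ctrl,read_camera
n=sys.argv[1]
o=ctrl.get_obs()
d=read_camera("scene");pickle.dump(d,open(f"scene{n}.pkl","wb"))
e=read_camera("top");pickle.dump(e,open(f"top{n}.pkl","wb"))
a=cv2.resize(d["color"][210:300,265:325],None,fx=6.6667,fy=6.6667,interpolation=cv2.INTER_LANCZOS4)
b=cv2.resize(e["color"][195:255,308:368],None,fx=6.6667,fy=6.6667,interpolation=cv2.INTER_LANCZOS4)
c=np.zeros((600,400,3),np.uint8);c[:400]=b
cv2.imwrite(f"pics/l{n}.png",np.hstack([a,c]))
print(o["time"],o["position"].round(1),mach(o["position"]).round(2),o["wrist_force"].round(1),o["finger_gap"].round(3),delta(o,yaw=98.8))
E
python3 look.py 5
```

```text
Traceback (most recent call last):
  File "look.py", line 12, in <module>
    print(o["time"],o["position"].round(1),mach(o["position"]).round(2),o["wrist_force"].round(1),o["finger_gap"].round(3),delta(o,yaw=98.8))
                                                                                                  ^^^^^^^^^^^^^^^^^^^^^
AttributeError: 'float' object has no attribute 'round'
```

View pics/l5.png

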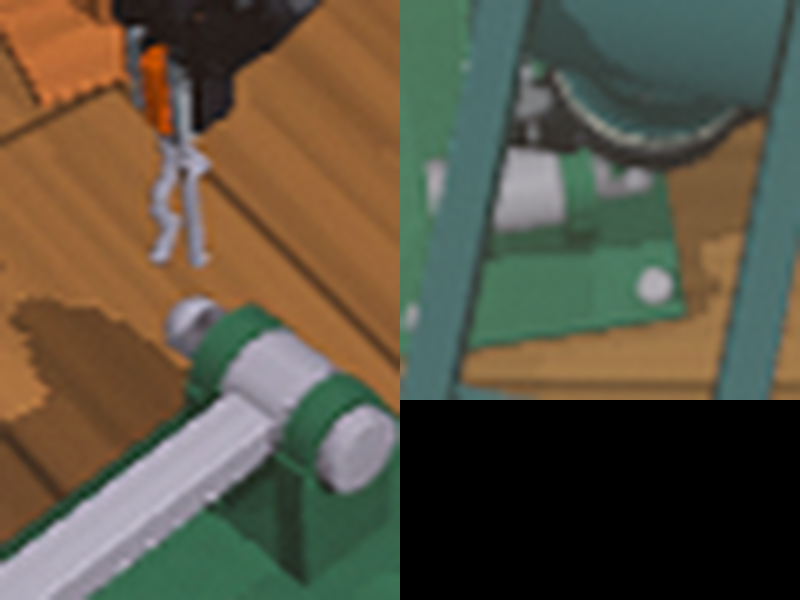

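```bash
sed -i 's/o\["finger_gap"\].round(3)/round(float(o["finger_gap"]),3)/' look.py; python3 - <<'E'
from h import *
s=load("scene5");im=s["color"]
a=cv2.resize(im[225:270,275:320],None,fx=13,fy=13,interpolation=cv2.INTER_LANCZOS4);cv2.imwrite("pics/l5z.png",a)
P=np.array([574.2,-55.1])
print("tcp mach",mach(P))
for z in (105,107,109): print("tip",z,mach(plane(s,294.3,248.6,z)))
for z in (84,86): print("hole",z,mach(plane(s,295.6,257.5,z)))
E
```

```text
tcp mach [ -0.75155124 -47.34231903]
tip 105 [ -5.24066147 -47.49733107]
tip 107 [ -4.02814169 -46.09154918]
tip 109 [ -2.81562192 -44.6857673 ]
hole 84 [ -0.18167966 -39.05303055]
hole 86 [  0.99424304 -37.69498417]
```

View pics/l5z.png

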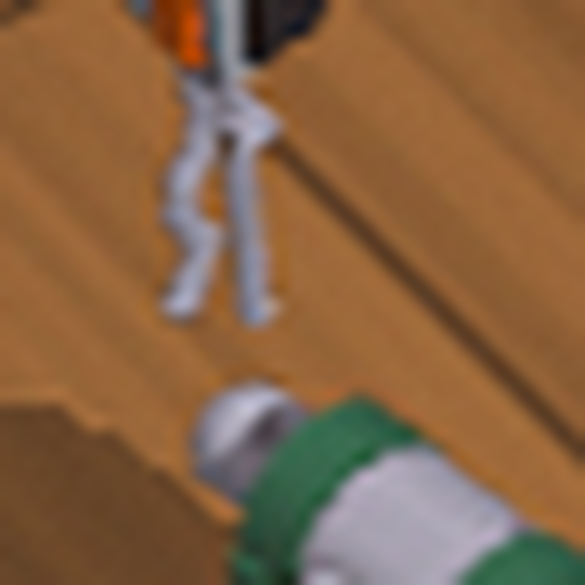

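```bash
python3 - <<'E'
from h import *
s=load("scene5")
f=lambda x,y:(275+(x+.5)/13-.5,225+(y+.5)/13-.5)
tip=f(257,314)
w=plane(s,*tip,107)
for h in (30,40,52): 
    p=proj(s,w+[0,0,h]); print(h,(p-[275,225]+.5)*13-.5)
# sensitivity: pixel-> per mm lean along mach x, y
for m in ((1,0),(0,1)):
    d=Rm@np.array(m); print(m,(proj(s,w+[d[0]*5,d[1]*5,0])-proj(s,w))*13)
h=f(262,432); print("hole",mach(plane(s,*h,85.5)),"tip",mach(w))
E
```

```text
30 [249.43469741 200.12603724]
40 [246.85459776 161.29002663]
52 [243.71881319 114.089771  ]
(1, 0) [-19.9705603   14.54410657]
(0, 1) [18.99179268 14.05748752]
hole [  2.79713248 -38.96609033] tip [ -3.83577212 -45.86289418]
```

apply_moves(motion=[{"tx": 0,"ty": 0.0035,"tz": 0.0015,"ax": 0,"ay": -1,"az": 0},{"tx": 0.002,"ty": 0.0035,"tz": 0.001,"ax": 0,"ay": -1,"az": 0},{"tx": 0.004,"ty": 0,"tz": 0,"ax": 0,"ay": 0,"az": 0},{"tx": 0.005,"ty": 0,"tz": 0,"ax": 0,"ay": 0,"az": 0},{"tx": 0.003,"ty": 0,"tz": 0,"ax": 0,"ay": 0,"az": 0}])

```text
time: 13.78
position: [575.9, -46.4, 168.3]
tool_rot: [0.5, 88.1, 9.4]
wrist_force: [-0.2, -0.3, -1.0]
finger_gap: 0.131
```

apply_moves(motion=[{"tx": 0.001,"ty": 0,"tz": 0,"ax": 0,"ay": 0,"az": 0},{"tx": 0,"ty": 0,"tz": 0,"ax": 0,"ay": 0,"az": 0},{"tx": 0,"ty": 0,"tz": 0,"ax": 0,"ay": 0,"az": 0},{"tx": 0,"ty": 0,"tz": 0,"ax": 0,"ay": 0,"az": 0},{"tx": 0,"ty": 0,"tz": 0,"ax": 0,"ay": 0,"az": 0}])

```text
time: 14.2
position: [576.7, -46.6, 168.6]
tool_rot: [-0.2, 88.0, 8.6]
wrist_force: [-0.7, -0.3, -0.8]
finger_gap: 0.13
```

```bash
python3 look.py 6; python3 - <<'E'
from h import *
im=load("scene6")["color"]
a=cv2.resize(im[225:270,275:320],None,fx=13,fy=13,interpolation=cv2.INTER_LANCZOS4);cv2.imwrite("pics/l6z.png",a)
E
```

```text
14.2 [576.7 -46.6 168.6] [  2.98 -39.34] [-0.7 -0.3 -0.8] 0.13 [array([-0.01,  2.03,  0.01])]
```

View pics/l6z.png

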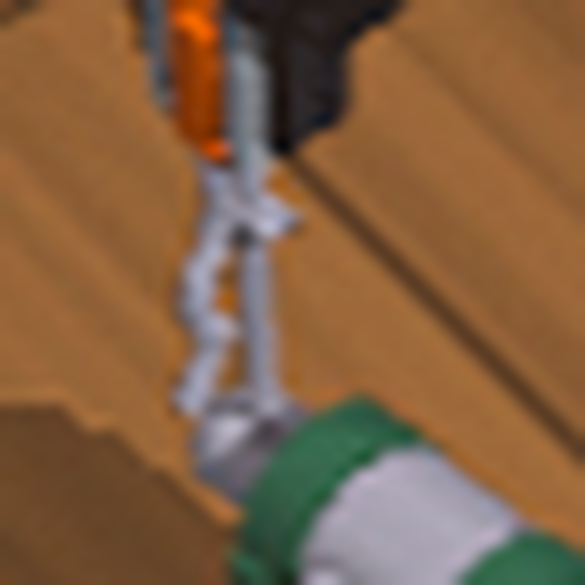

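```bash
python3 - <<'E'
from h import *
s=load("scene6")
f=lambda x,y:(275+(x+.5)/13-.5,225+(y+.5)/13-.5)
for z in (91,93): print("tip",z,mach(plane(s,*f(265,401),z)))
print("hole",mach(plane(s,*f(262,432),86)))
w=world((0,-40.5)); 
for z in (86,91): print((proj(s,[*w,z])-[275,225]+.5)*13-.5)
E
```

```text
tip 91 [  0.39199699 -40.34212442]
tip 93 [  1.57525896 -38.97155825]
hole [  3.09003311 -38.6260989 ]
[267.16116454 417.67149322]
[265.95713747 399.40983545]
```

apply_moves(motion=[{"tx": 0.002,"ty": 0,"tz": 0.001,"ax": 0,"ay": 0,"az": 0},{"tx": 0.002,"ty": 0,"tz": 0,"ax": 0,"ay": 0,"az": 0},{"tx": 0.001,"ty": 0,"tz": 0,"ax": 0,"ay": 0,"az": 0},{"tx": 0.001,"ty": 0,"tz": 0,"ax": 0,"ay": 0,"az": 0},{"tx": 0.001,"ty": 0,"tz": 0,"ax": 0,"ay": 0,"az": 0}])

```text
time: 14.72
position: [577.6, -46.3, 161.1]
tool_rot: [0.3, 88.0, 9.1]
wrist_force: [0.2, 0.4, -1.2]
finger_gap: 0.129
```

apply_moves(motion=[{"tx": 0.0005,"ty": 0,"tz": 0,"ax": 0,"ay": 0,"az": 0},{"tx": 0.0005,"ty": 0,"tz": 0,"ax": 0,"ay": 0,"az": 0},{"tx": 0.0005,"ty": 0,"tz": 0,"ax": 0,"ay": 0,"az": 0},{"tx": 0.0005,"ty": 0,"tz": 0,"ax": 0,"ay": 0,"az": 0},{"tx": 0.0005,"ty": 0,"tz": 0,"ax": 0,"ay": 0,"az": 0}])

```text
time: 15.13
position: [577.9, -46.4, 159.4]
tool_rot: [-0.4, 88.0, 8.4]
wrist_force: [-0.7, -0.2, 2.4]
finger_gap: 0.128
```

apply_moves(motion=[{"tx": 0.0005,"ty": 0,"tz": 0,"ax": 0,"ay": 0,"az": 0},{"tx": 0.0005,"ty": 0,"tz": 0,"ax": 0,"ay": 0,"az": 0},{"tx": 0.0005,"ty": 0,"tz": 0,"ax": 0,"ay": 0,"az": 0},{"tx": 0,"ty": 0,"tz": 0,"ax": 0,"ay": 0,"az": 0},{"tx": 0,"ty": 0,"tz": 0,"ax": 0,"ay": 0,"az": 0}])

```text
time: 15.55
position: [578.1, -46.4, 158.6]
tool_rot: [-0.8, 87.9, 8.0]
wrist_force: [-1.4, 0.5, 6.0]
finger_gap: 0.136
```

```bash
python3 look.py 7; python3 - <<'E'
from h import *
im=load("scene7")["color"]
a=cv2.resize(im[225:270,275:320],None,fx=13,fy=13,interpolation=cv2.INTER_LANCZOS4);cv2.imwrite("pics/l7z.png",a)
E
```

```text
15.55 [578.1 -46.4 158.6] [  4.43 -39.36] [-1.4  0.5  6. ] 0.136 [array([-0.  ,  2.08,  0.03])]
```

View pics/l7z.png

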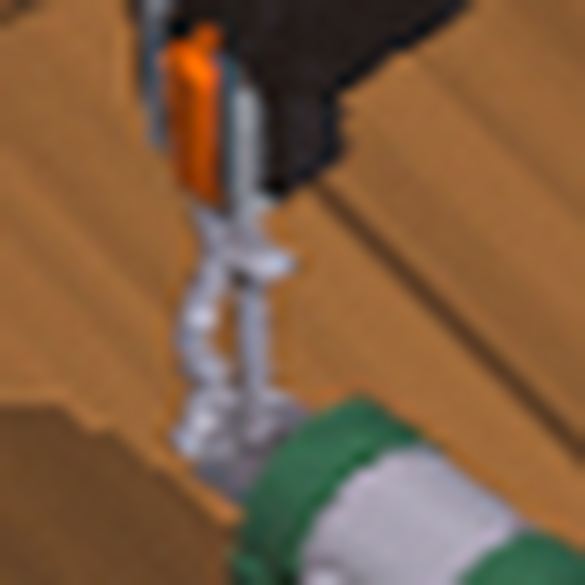

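apply_moves(motion=[{"tx": 0,"ty": 0.0005,"tz": 0,"ax": 0,"ay": 0,"az": 0},{"tx": 0,"ty": 0.0005,"tz": 0,"ax": 0,"ay": 0,"az": 0},{"tx": 0,"ty": 0.0005,"tz": 0,"ax": 0,"ay": 0,"az": 0},{"tx": 0,"ty": 0,"tz": 0,"ax": 0,"ay": 0,"az": 0},{"tx": 0,"ty": 0,"tz": 0,"ax": 0,"ay": 0,"az": 0}])

```text
time: 16.07
position: [578.1, -45.9, 158.7]
tool_rot: [-4.0, 87.9, 4.7]
wrist_force: [-1.5, -2.6, 5.7]
finger_gap: 0.13
```

apply_moves(motion=[{"tx": 0,"ty": -0.001,"tz": 0,"ax": 0,"ay": 0,"az": 0},{"tx": 0,"ty": -0.001,"tz": 0,"ax": 0,"ay": 0,"az": 0},{"tx": 0,"ty": -0.001,"tz": 0,"ax": 0,"ay": 0,"az": 0},{"tx": 0,"ty": 0,"tz": 0,"ax": 0,"ay": 0,"az": 0},{"tx": 0,"ty": 0,"tz": 0,"ax": 0,"ay": 0,"az": 0}])

```text
time: 16.48
position: [578.2, -47.0, 158.5]
tool_rot: [2.6, 87.9, 11.4]
wrist_force: [-1.8, 1.4, 4.4]
finger_gap: 0.133
```

apply_moves(motion=[{"tx": 0,"ty": 0.0005,"tz": -0.001,"ax": 0,"ay": 0,"az": 0},{"tx": 0,"ty": 0.0005,"tz": -0.001,"ax": 0,"ay": 0,"az": 0},{"tx": 0,"ty": 0.0005,"tz": -0.001,"ax": 0,"ay": 0,"az": 0},{"tx": 0,"ty": 0,"tz": 0,"ax": 0,"ay": 0,"az": 0},{"tx": 0,"ty": 0,"tz": 0,"ax": 0,"ay": 0,"az": 0}])

```text
time: 16.9
position: [575.4, -47.0, 157.6]
tool_rot: [-1.0, 87.9, 7.8]
wrist_force: [0.4, -0.5, 3.4]
finger_gap: 0.132
```

```bash
cat >> look.py <<'E'
a=cv2.resize(d["color"][225:270,275:320],None,fx=13,fy=13,interpolation=cv2.INTER_LANCZOS4);cv2.imwrite(f"pics/l{n}z.png",a)
E
python3 look.py 8
```

```text
16.9 [575.4 -47.  157.6] [  1.63 -39.5 ] [ 0.4 -0.5  3.4] 0.132 [array([-0.01,  2.09,  0.04])]
```

View pics/l8z.png

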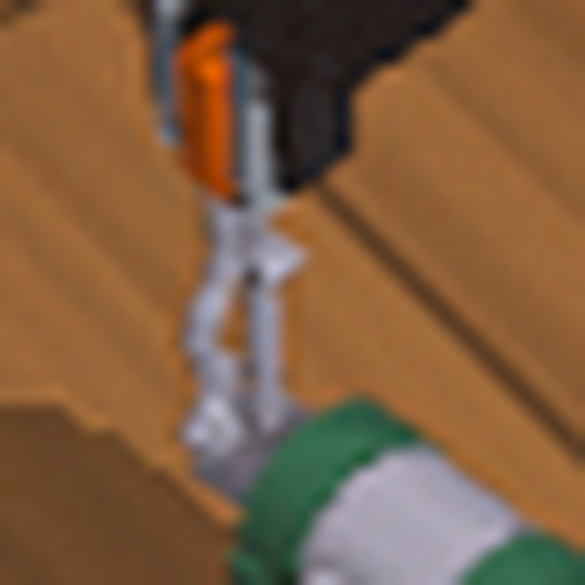

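apply_moves(motion=[{"tx": -0.003,"ty": 0,"tz": 0,"ax": 0,"ay": 0,"az": 0},{"tx": -0.001,"ty": 0,"tz": 0.003,"ax": 0,"ay": 0,"az": 0},{"tx": 0,"ty": 0,"tz": 0.0025,"ax": 0,"ay": 0,"az": 0},{"tx": 0.001,"ty": 0,"tz": 0,"ax": 0,"ay": 0,"az": 0},{"tx": 0.001,"ty": 0,"tz": 0,"ax": 0,"ay": 0,"az": 0}])

```text
time: 17.42
position: [580.4, -45.8, 159.4]
tool_rot: [0.8, 88.0, 9.7]
wrist_force: [-0.5, -0.4, 3.2]
finger_gap: 0.132
```

apply_moves(motion=[{"tx": 0.0008,"ty": 0,"tz": 0,"ax": 0,"ay": 0,"az": 0},{"tx": 0.0006,"ty": 0,"tz": 0,"ax": 0,"ay": 0,"az": 0},{"tx": 0.0006,"ty": 0,"tz": 0,"ax": 0,"ay": 0,"az": 0},{"tx": 0,"ty": 0,"tz": 0,"ax": 0,"ay": 0,"az": 0},{"tx": 0,"ty": 0,"tz": 0,"ax": 0,"ay": 0,"az": 0}])

```text
time: 17.83
position: [580.5, -45.8, 158.8]
tool_rot: [-0.1, 87.9, 8.7]
wrist_force: [-1.4, -0.4, 5.4]
finger_gap: 0.13
```

```bash
python3 look.py 9
```

```text
17.8333 [580.5 -45.8 158.8] [  6.91 -39.11] [-1.4 -0.4  5.4] 0.13 [array([0.01, 2.09, 0.  ])]
```

View pics/l9z.png

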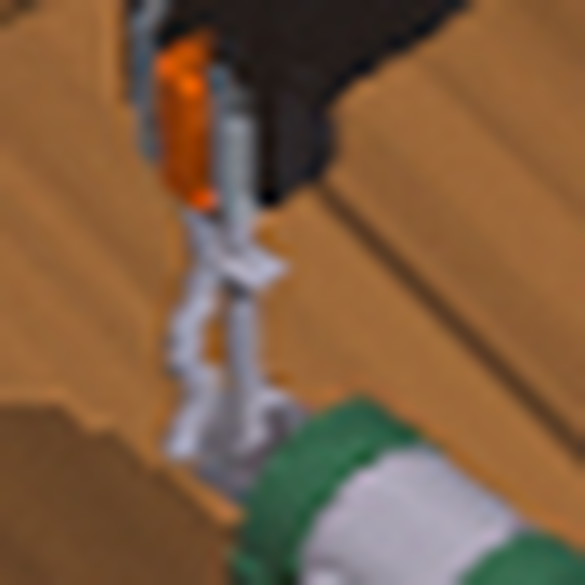

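apply_moves(motion=[{"tx": 0,"ty": 0,"tz": -0.001,"ax": 0,"ay": 0,"az": 0},{"tx": 0,"ty": 0,"tz": -0.001,"ax": 0,"ay": 0,"az": 0},{"tx": 0,"ty": 0,"tz": 0,"ax": 0,"ay": 0,"az": 0},{"tx": 0,"ty": 0.0005,"tz": 0,"ax": 0,"ay": 0,"az": 0},{"tx": 0,"ty": 0.0005,"tz": 0,"ax": 0,"ay": 0,"az": 0}])

```text
time: 18.35
position: [579.4, -45.7, 158.8]
tool_rot: [-2.6, 87.8, 6.2]
wrist_force: [1.9, -0.8, 5.8]
finger_gap: 0.129
```

apply_moves(motion=[{"tx": 0,"ty": 0.0005,"tz": 0,"ax": 0,"ay": 0,"az": 0},{"tx": 0,"ty": 0.0005,"tz": 0,"ax": 0,"ay": 0,"az": 0},{"tx": 0,"ty": 0.0005,"tz": 0,"ax": 0,"ay": 0,"az": 0},{"tx": 0,"ty": 0,"tz": 0,"ax": 0,"ay": 0,"az": 0},{"tx": 0,"ty": 0,"tz": 0,"ax": 0,"ay": 0,"az": 0}])

```text
time: 18.77
position: [579.3, -45.1, 158.8]
tool_rot: [-5.4, 87.8, 3.4]
wrist_force: [1.8, -1.9, 5.4]
finger_gap: 0.131
```

apply_moves(motion=[{"tx": 0,"ty": 0.0006,"tz": -0.0003,"ax": 0,"ay": 0,"az": 0},{"tx": 0,"ty": 0.0006,"tz": -0.0003,"ax": 0,"ay": 0,"az": 0},{"tx": 0,"ty": 0.0006,"tz": 0,"ax": 0,"ay": 0,"az": 0},{"tx": 0,"ty": 0,"tz": 0,"ax": 0,"ay": 0,"az": 0},{"tx": 0,"ty": 0,"tz": 0,"ax": 0,"ay": 0,"az": 0}])

```text
time: 19.18
position: [578.7, -44.1, 158.9]
tool_rot: [-7.3, 87.7, 1.5]
wrist_force: [3.7, -4.9, 4.8]
finger_gap: 0.13
```

```bash
python3 look.py 10
```

```text
19.1833 [578.7 -44.1 158.9] [  5.42 -37.16] [ 3.7 -4.9  4.8] 0.13 [array([-0.05,  2.26,  0.29])]
```

View pics/l10z.png

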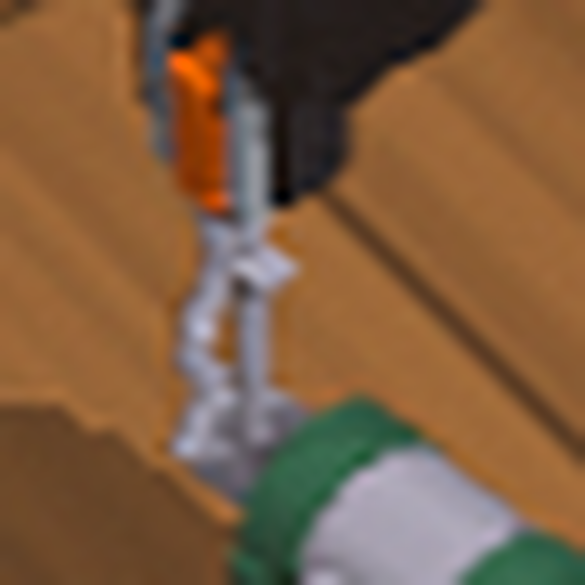

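apply_moves(motion=[{"tx": 0,"ty": -0.0008,"tz": 0.0006,"ax": 0,"ay": 0,"az": 0},{"tx": 0,"ty": -0.0008,"tz": 0.0006,"ax": 0,"ay": 0,"az": 0},{"tx": 0.0005,"ty": 0,"tz": 0,"ax": 0,"ay": 0,"az": 0},{"tx": 0.0005,"ty": 0,"tz": 0,"ax": 0,"ay": 0,"az": 0},{"tx": 0,"ty": 0,"tz": 0,"ax": 0,"ay": 0,"az": 0}])

```text
time: 19.7
position: [579.5, -44.7, 158.3]
tool_rot: [-4.5, 87.8, 4.3]
wrist_force: [0.7, -2.5, 7.9]
finger_gap: 0.132
```

apply_moves(motion=[{"tx": 0,"ty": -0.0005,"tz": 0.0003,"ax": 0,"ay": 0,"az": 0},{"tx": 0,"ty": -0.0005,"tz": 0.0003,"ax": 0,"ay": 0,"az": 0},{"tx": 0,"ty": -0.0005,"tz": 0.0003,"ax": 0,"ay": 0,"az": 0},{"tx": 0,"ty": 0,"tz": 0,"ax": 0,"ay": 0,"az": 0},{"tx": 0,"ty": 0,"tz": 0,"ax": 0,"ay": 0,"az": 0}])

```text
time: 20.12
position: [579.9, -45.1, 158.1]
tool_rot: [-1.3, 87.9, 7.5]
wrist_force: [-0.2, -0.7, 8.6]
finger_gap: 0.127
```

apply_moves(motion=[{"tx": -0.0015,"ty": 0,"tz": 0,"ax": 0,"ay": 0,"az": 0},{"tx": 0,"ty": -0.0007,"tz": 0,"ax": 0,"ay": 0,"az": 0},{"tx": 0,"ty": -0.0007,"tz": 0,"ax": 0,"ay": 0,"az": 0},{"tx": 0,"ty": -0.0006,"tz": 0,"ax": 0,"ay": 0,"az": 0},{"tx": 0,"ty": 0,"tz": 0,"ax": 0,"ay": 0,"az": 0}])

```text
time: 20.53
position: [579.9, -45.8, 158.5]
tool_rot: [3.9, 88.0, 12.7]
wrist_force: [0.4, 1.0, 6.3]
finger_gap: 0.136
```

apply_moves(motion=[{"tx": 0,"ty": 0,"tz": -0.0005,"ax": 0,"ay": 0,"az": 0},{"tx": 0,"ty": 0,"tz": -0.0005,"ax": 0,"ay": 0,"az": 0},{"tx": 0,"ty": 0,"tz": -0.0005,"ax": 0,"ay": 0,"az": 0},{"tx": 0,"ty": 0,"tz": -0.0005,"ax": 0,"ay": 0,"az": 0},{"tx": 0,"ty": 0,"tz": 0,"ax": 0,"ay": 0,"az": 0}])

```text
time: 20.95
position: [578.9, -45.9, 158.7]
tool_rot: [3.0, 87.8, 11.8]
wrist_force: [2.9, 3.0, 5.3]
finger_gap: 0.131
```

apply_moves(motion=[{"tx": 0,"ty": 0.0009,"tz": 0.001,"ax": 0,"ay": 0,"az": 0},{"tx": 0,"ty": 0.0008,"tz": 0.001,"ax": 0,"ay": 0,"az": 0},{"tx": 0,"ty": 0,"tz": 0.0007,"ax": 0,"ay": 0,"az": 0},{"tx": 0,"ty": 0,"tz": 0.0005,"ax": 0,"ay": 0,"az": 0},{"tx": 0,"ty": 0,"tz": 0.0005,"ax": 0,"ay": 0,"az": 0}])

```text
time: 21.37
position: [580.7, -45.0, 158.4]
tool_rot: [-0.1, 88.1, 8.7]
wrist_force: [-1.7, -1.0, 7.0]
finger_gap: 0.132
```

apply_moves(motion=[{"tx": 0,"ty": 0,"tz": 0.0005,"ax": 0,"ay": 0,"az": 0},{"tx": 0,"ty": 0,"tz": 0.0005,"ax": 0,"ay": 0,"az": 0},{"tx": 0,"ty": 0,"tz": 0.0005,"ax": 0,"ay": 0,"az": 0},{"tx": 0,"ty": 0,"tz": 0,"ax": 0,"ay": 0,"az": 0},{"tx": 0,"ty": 0,"tz": 0,"ax": 0,"ay": 0,"az": 0}])

```text
time: 21.78
position: [581.3, -44.9, 158.3]
tool_rot: [0.3, 88.2, 9.1]
wrist_force: [-3.2, -0.7, 7.5]
finger_gap: 0.13
```

```bash
python3 look.py 11
```

```text
21.7833 [581.3 -44.9 158.3] [  7.81 -38.35] [-3.2 -0.7  7.5] 0.13 [array([-0.01,  1.79, -0.01])]
```

View pics/l11z.png

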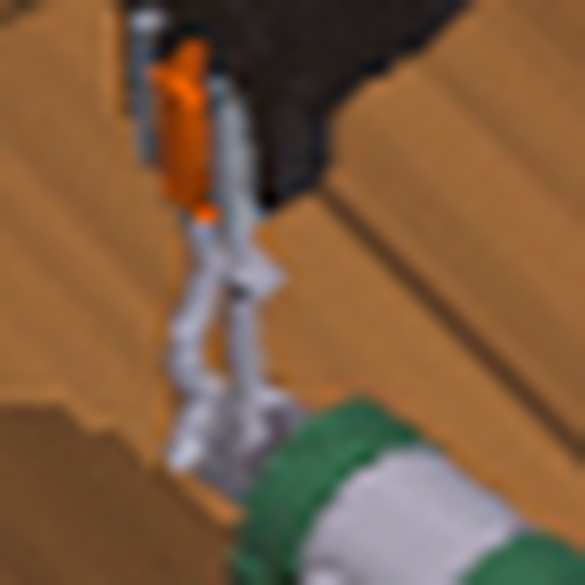

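apply_moves(motion=[{"tx": -0.003,"ty": 0,"tz": 0,"ax": 0,"ay": 0,"az": 0},{"tx": -0.004,"ty": 0,"tz": 0,"ax": 0,"ay": 0,"az": 0},{"tx": -0.003,"ty": 0,"tz": 0,"ax": 0,"ay": 0,"az": 0},{"tx": 0,"ty": 0,"tz": 0,"ax": 0,"ay": 0,"az": 0},{"tx": 0,"ty": 0,"tz": 0,"ax": 0,"ay": 0,"az": 0}])

```text
time: 22.3
position: [582.2, -44.5, 167.4]
tool_rot: [1.2, 88.1, 10.0]
wrist_force: [-0.6, 0.2, -0.1]
finger_gap: 0.127
```

```bash
python3 look.py 12; python3 - <<'E'
from h import *
a=load("scene2")["color"][240:268,282:310];b=load("scene12")["color"][240:268,282:310]
f=lambda i:cv2.resize(i,None,fx=14,fy=14,interpolation=cv2.INTER_NEAREST)
cv2.imwrite("pics/cmp12.png",np.hstack([f(a),f(b)]))
E
```

```text
22.3 [582.2 -44.5 167.4] [  8.75 -38.12] [-0.6  0.2 -0.1] 0.127 [array([ 0.  ,  1.94, -0.04])]
```

View pics/l12z.png

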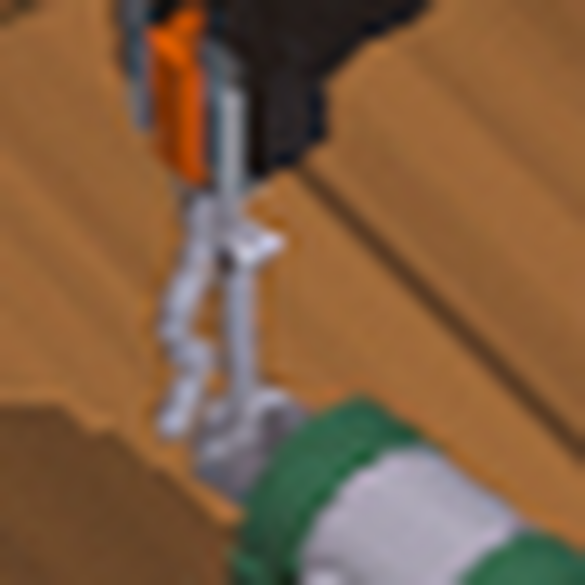

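View pics/cmp12.png

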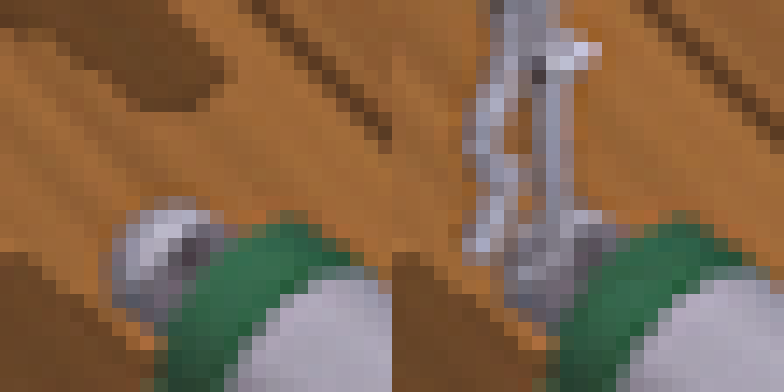

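```bash
python3 - <<'E'
from h import *
a=load("scene2")["color"].astype(int)
for n in ("5","6","12"):
    b=load("scene"+n)["color"].astype(int)
    d=np.abs(a-b).sum(2)
    print(n); y0=232 if n!="5" else 236
    print("     "+" ".join(f"{x:3d}" for x in range(284,304)))
    for y in range(244,264): print(y," ".join(f"{v:3d}" for v in d[y,284:304]))
E
```

```text
5
     284 285 286 287 288 289 290 291 292 293 294 295 296 297 298 299 300 301 302 303
244   5   3   2  62  82 133 254 203  65 130 230 181 100  96  28   4   5   5   9   7
245   2   5   9  11  39 170 266 166  53 133 227 177  92 120  51   2   3   5   4   4
246   3   4   4  15  93 179 197 132  63 121 241 186  99  46   3   5   3   5   8   1
247   2   3  10  38 133 212 111  41  91 137 236 190  28   2   5   2   4   3   1   7
248   3   1   8  70 216 213  62  16  17  86 153 181  78   7   1   4   8   2   7   2
249   3  11   8  20  69  61  20   5   7  62 149 113  19   4   4   0   4   3   4   2
250   3   1   7   5   1   7   6   3   5   4  22  11   4   6   2   3   6   6   1   6
251   3   2   2   3   3   2   5  11   3   3   5   5   6   3   2   3   4   5   3   2
252   3   1   6   2   6   9   3   3   9   3   2   1   6   0   4   7   4   3   4   3
253   4   4   8   4   1   2   4  10   2   5   1   6   6   4   3   7  13   4  12   4
254   3   6   3   6  10   1   0   5   4   1   8   0   3   6   8   0   0   6   5   4
255   7   1   3   3   3   3   4   4   6   2   2   2   9   1   7   7   1   0   5   4
256  
[... 3501 characters left out ...]
   1  13   3   2   4   3   3
256   3   8  47  85 167 184  51  12 113 190 100  35   8   3  10   4   8  11   5   6
257   2   6  21 125 216 129  45  93 209 155   5  44   7   5   9  16   6  10   3   8
258   5   4   7  66 108  38  54 130 156   6 123  70   2  18  13  19  18  12  15   4
259   3   6   8   3  11   2   5   9  16  28  40   2  21  20  20  21  16  17   4   3
260   4   4   1   3   4   3   9   2   9   5  10  14  26  14   2   2   1   1   2   6
261   5   3   3   4   5   1   6  10   5   6   3  23   4   4   2   6   5   5   3   9
262   5   3   1   4   2   3   8   3   5   4  13  15   3   1   3   0   3   5   7   3
263   2   1   5   6  10   1   1   4   5   7   1   5   3   3   5   4   8   9   2   4
```

```bash
python3 - <<'E'
from h import *
s=load("scene5")
w=plane(s,294.4,248.8,107)
def mv(dx,dy,dz):
    d=Rm@np.array([dx,dy]); return w+[d[0],d[1],dz]
print("tip5",mach(w))
print("6",proj(s,mv(2.98+.75+2.7,-39.34+47.34,168.6-183.4)))
print("12",proj(s,mv(8.75+.75+2.6,-38.12+47.34,167.4-183.4)))
# hole seen pixel (295.1,257.0) 
for uv in ((295.1,257.0),(294.8,257.3)): print("hole",mach(plane(s,*uv,85.5)))
E
```

```text
tip5 [ -3.74836712 -45.45453655]
6 [295.04147198 256.19007416]
12 [293.6840078  258.07684732]
hole [  0.42415304 -40.04989026]
hole [  1.58394972 -39.86852213]
```

apply_moves(motion=[{"tx": 0,"ty": -0.002,"tz": -0.004,"ax": 0,"ay": 0,"az": 0},{"tx": 0,"ty": -0.0016,"tz": -0.004,"ax": 0,"ay": 0,"az": 0},{"tx": 0.002,"ty": 0,"tz": 0,"ax": 0,"ay": 0,"az": 0},{"tx": 0.002,"ty": 0,"tz": 0,"ax": 0,"ay": 0,"az": 0},{"tx": 0.001,"ty": 0,"tz": 0,"ax": 0,"ay": 0,"az": 0}])

```text
time: 22.82
position: [575.0, -49.5, 162.3]
tool_rot: [0.6, 88.0, 9.3]
wrist_force: [0.4, 0.2, -0.6]
finger_gap: 0.133
```

apply_moves(motion=[{"tx": 0.001,"ty": 0,"tz": 0,"ax": 0,"ay": 0,"az": 0},{"tx": 0.001,"ty": 0,"tz": 0,"ax": 0,"ay": 0,"az": 0},{"tx": 0.001,"ty": 0,"tz": 0,"ax": 0,"ay": 0,"az": 0},{"tx": 0,"ty": 0,"tz": 0,"ax": 0,"ay": 0,"az": 0},{"tx": 0,"ty": 0,"tz": 0,"ax": 0,"ay": 0,"az": 0}])

```text
time: 23.23
position: [575.4, -49.4, 159.7]
tool_rot: [0.2, 88.0, 9.0]
wrist_force: [-1.1, 0.0, -1.4]
finger_gap: 0.131
```

```bash
python3 look.py 13
```

```text
23.2333 [575.4 -49.4 159.7] [  1.28 -41.89] [-1.1  0.  -1.4] 0.131 [array([ 0.  ,  1.99, -0.01])]
```

View pics/l13z.png

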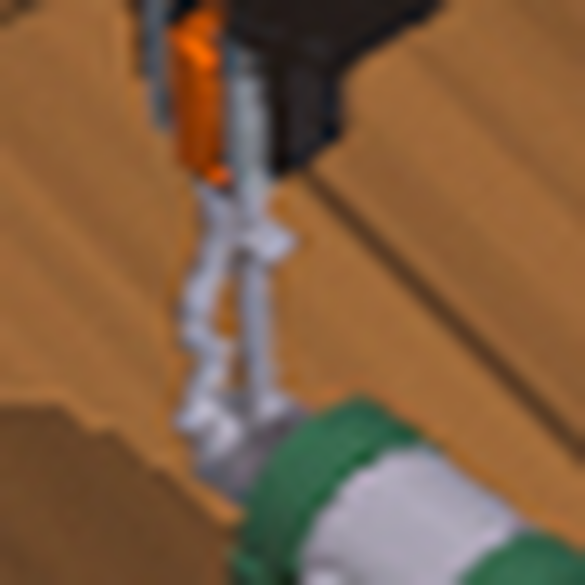

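apply_moves(motion=[{"tx": 0.001,"ty": 0,"tz": 0,"ax": 0,"ay": 0,"az": 0},{"tx": 0.001,"ty": 0,"tz": 0,"ax": 0,"ay": 0,"az": 0},{"tx": 0.001,"ty": 0,"tz": 0,"ax": 0,"ay": 0,"az": 0},{"tx": 0,"ty": 0,"tz": 0,"ax": 0,"ay": 0,"az": 0},{"tx": 0,"ty": 0,"tz": 0,"ax": 0,"ay": 0,"az": 0}])

```text
time: 23.75
position: [575.2, -49.5, 156.4]
tool_rot: [0.4, 88.0, 9.2]
wrist_force: [-1.6, 0.2, -0.9]
finger_gap: 0.13
```

apply_moves(motion=[{"tx": 0.001,"ty": 0,"tz": 0,"ax": 0,"ay": 0,"az": 0},{"tx": 0.001,"ty": 0,"tz": 0,"ax": 0,"ay": 0,"az": 0},{"tx": 0.0015,"ty": 0,"tz": 0,"ax": 0,"ay": 0,"az": 0},{"tx": 0.0015,"ty": 0,"tz": 0,"ax": 0,"ay": 0,"az": 0},{"tx": 0.001,"ty": 0,"tz": 0,"ax": 0,"ay": 0,"az": 0}])

```text
time: 24.17
position: [575.4, -49.4, 150.5]
tool_rot: [0.2, 88.0, 9.0]
wrist_force: [-1.1, -0.1, 0.6]
finger_gap: 0.131
```

```bash
python3 look.py 14
```

```text
24.1667 [575.4 -49.4 150.5] [  1.35 -41.92] [-1.1 -0.1  0.6] 0.131 [array([-0.  ,  1.97, -0.01])]
```

View pics/l14z.png

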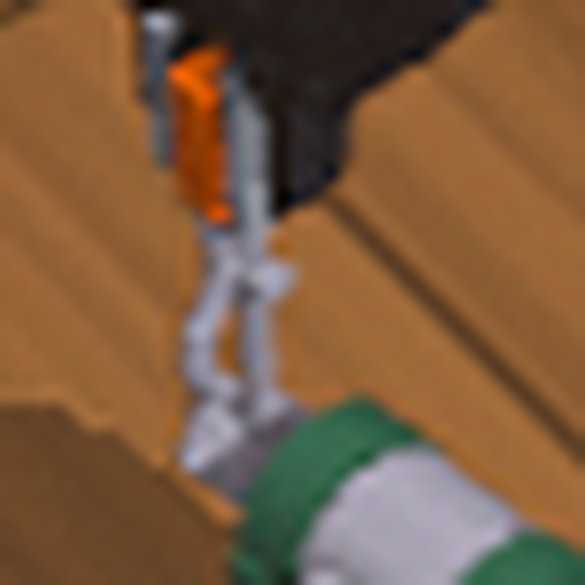

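apply_moves(motion=[{"tx": 0.0015,"ty": 0,"tz": -0.0003,"ax": 0,"ay": 0,"az": 0},{"tx": 0.0015,"ty": 0,"tz": 0,"ax": 0,"ay": 0,"az": 0},{"tx": 0.0015,"ty": 0,"tz": 0,"ax": 0,"ay": 0,"az": 0},{"tx": 0.0015,"ty": 0,"tz": 0,"ax": 0,"ay": 0,"az": 0},{"tx": 0.001,"ty": 0,"tz": 0,"ax": 0,"ay": 0,"az": 0}])

```text
time: 24.68
position: [575.5, -49.4, 143.5]
tool_rot: [0.3, 88.0, 9.1]
wrist_force: [-1.6, -0.3, -0.0]
finger_gap: 0.129
```

apply_moves(motion=[{"tx": 0.0015,"ty": 0,"tz": 0,"ax": 0,"ay": 0,"az": 0},{"tx": 0.0015,"ty": 0,"tz": 0,"ax": 0,"ay": 0,"az": 0},{"tx": 0.0015,"ty": 0,"tz": 0,"ax": 0,"ay": 0,"az": 0},{"tx": 0.001,"ty": 0,"tz": 0,"ax": 0,"ay": 0,"az": 0},{"tx": 0.001,"ty": 0,"tz": 0,"ax": 0,"ay": 0,"az": 0}])

```text
time: 25.1
position: [575.7, -49.4, 137.1]
tool_rot: [0.1, 88.0, 8.9]
wrist_force: [-2.8, -0.0, 1.3]
finger_gap: 0.134
```

apply_moves(motion=[{"tx": 0,"ty": 0,"tz": -0.0006,"ax": 0,"ay": 0,"az": 0},{"tx": 0.0005,"ty": 0,"tz": -0.0006,"ax": 0,"ay": 0,"az": 0},{"tx": 0.001,"ty": 0,"tz": 0,"ax": 0,"ay": 0,"az": 0},{"tx": 0.001,"ty": 0,"tz": 0,"ax": 0,"ay": 0,"az": 0},{"tx": 0.001,"ty": 0,"tz": -0.0001,"ax": 0,"ay": 0,"az": 0}])

```text
time: 25.52
position: [575.0, -49.5, 133.7]
tool_rot: [-0.0, 87.9, 8.8]
wrist_force: [-0.7, 0.6, -1.0]
finger_gap: 0.129
```

apply_moves(motion=[{"tx": 0.001,"ty": 0,"tz": 0,"ax": 0,"ay": 0,"az": 0},{"tx": 0.001,"ty": 0,"tz": -0.0001,"ax": 0,"ay": 0,"az": 0},{"tx": 0.001,"ty": 0,"tz": 0,"ax": 0,"ay": 0,"az": 0},{"tx": 0.001,"ty": 0,"tz": -0.0001,"ax": 0,"ay": 0,"az": 0},{"tx": 0.001,"ty": 0,"tz": 0,"ax": 0,"ay": 0,"az": 0}])

```text
time: 25.93
position: [575.3, -49.5, 130.1]
tool_rot: [-0.5, 87.9, 8.3]
wrist_force: [-1.9, 1.3, 6.4]
finger_gap: 0.13
```

apply_moves(motion=[{"tx": 0.001,"ty": 0,"tz": -0.0002,"ax": 0,"ay": 0,"az": 0},{"tx": 0.001,"ty": 0,"tz": -0.0001,"ax": 0,"ay": 0,"az": 0},{"tx": 0.001,"ty": 0,"tz": 0,"ax": 0,"ay": 0,"az": 0},{"tx": 0.001,"ty": 0,"tz": -0.0001,"ax": 0,"ay": 0,"az": 0},{"tx": 0.001,"ty": 0,"tz": 0,"ax": 0,"ay": 0,"az": 0}])

```text
time: 26.35
position: [575.7, -49.5, 127.7]
tool_rot: [-1.2, 87.7, 7.6]
wrist_force: [-3.7, 1.1, 14.8]
finger_gap: 0.135
```

apply_moves(motion=[{"tx": 0.001,"ty": 0,"tz": 0,"ax": 0,"ay": 0,"az": 0},{"tx": 0.001,"ty": 0,"tz": -0.0001,"ax": 0,"ay": 0,"az": 0},{"tx": 0.001,"ty": 0,"tz": 0,"ax": 0,"ay": 0,"az": 0},{"tx": 0.0005,"ty": 0,"tz": -0.0001,"ax": 0,"ay": 0,"az": 0},{"tx": 0.0005,"ty": 0,"tz": 0,"ax": 0,"ay": 0,"az": 0}])

```text
time: 26.77
position: [575.7, -49.5, 123.7]
tool_rot: [-1.3, 87.7, 7.5]
wrist_force: [-4.4, 1.0, 13.2]
finger_gap: 0.133
```

apply_moves(motion=[{"tx": 0.001,"ty": 0,"tz": -0.0003,"ax": 0,"ay": 0,"az": 0},{"tx": 0.001,"ty": 0,"tz": -0.0003,"ax": 0,"ay": 0,"az": 0},{"tx": 0.0008,"ty": 0,"tz": 0,"ax": 0,"ay": 0,"az": 0},{"tx": 0.0006,"ty": 0,"tz": 0,"ax": 0,"ay": 0,"az": 0},{"tx": 0.0006,"ty": 0,"tz": 0,"ax": 0,"ay": 0,"az": 0}])

```text
time: 27.18
position: [575.4, -49.4, 118.7]
tool_rot: [-0.9, 87.7, 7.9]
wrist_force: [-2.1, 1.1, 9.8]
finger_gap: 0.128
```

apply_moves(motion=[{"tx": 0.0006,"ty": 0,"tz": 0,"ax": 0,"ay": 0,"az": 0},{"tx": 0.0006,"ty": 0,"tz": 0,"ax": 0,"ay": 0,"az": 0},{"tx": 0.0006,"ty": 0,"tz": 0,"ax": 0,"ay": 0,"az": 0},{"tx": 0.0006,"ty": 0,"tz": 0,"ax": 0,"ay": 0,"az": 0},{"tx": 0.0006,"ty": 0,"tz": 0,"ax": 0,"ay": 0,"az": 0}])

```text
time: 27.6
position: [574.1, -49.6, 112.1]
tool_rot: [0.4, 88.0, 9.2]
wrist_force: [1.8, 0.0, -0.4]
finger_gap: 0.133
```

```bash
python3 look.py 15
```

```text
27.6 [574.1 -49.6 112.1] [-3.00e-02 -4.19e+01] [ 1.8  0.  -0.4] 0.133 [array([-0.  ,  1.99, -0.01])]
```

View pics/l15z.png

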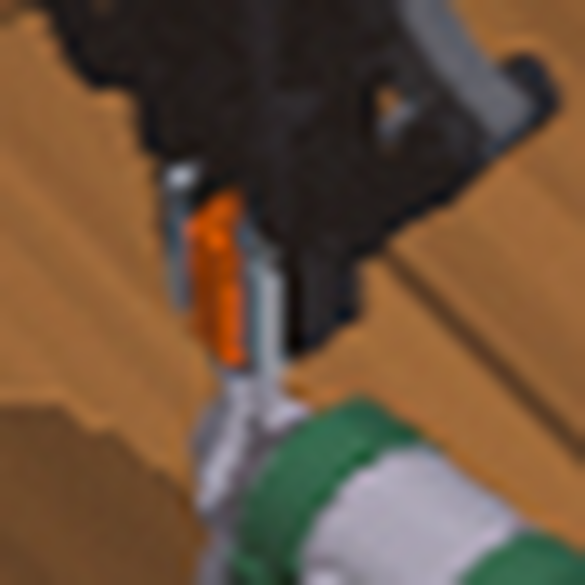

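apply_moves(motion=[{"tx": 0.0006,"ty": 0,"tz": 0.0005,"ax": 0,"ay": 0,"az": 0},{"tx": 0.0005,"ty": 0,"tz": 0,"ax": 0,"ay": 0,"az": 0},{"tx": 0.0005,"ty": 0,"tz": 0,"ax": 0,"ay": 0,"az": 0},{"tx": 0.0005,"ty": 0,"tz": 0,"ax": 0,"ay": 0,"az": 0},{"tx": 0,"ty": 0,"tz": 0,"ax": 0,"ay": 0,"az": 0}])

```text
time: 28.12
position: [574.4, -49.6, 110.5]
tool_rot: [0.2, 88.0, 9.0]
wrist_force: [-0.2, -1.5, 0.1]
finger_gap: 0.132
```

apply_moves(motion=[{"tx": 0.0005,"ty": 0,"tz": 0,"ax": 0,"ay": 0,"az": 0},{"tx": 0.0004,"ty": 0,"tz": 0,"ax": 0,"ay": 0,"az": 0},{"tx": 0.0004,"ty": 0,"tz": 0,"ax": 0,"ay": 0,"az": 0},{"tx": 0,"ty": 0,"tz": 0,"ax": 0,"ay": 0,"az": 0},{"tx": 0,"ty": 0,"tz": 0,"ax": 0,"ay": 0,"az": 0}])

```text
time: 28.53
position: [574.7, -49.6, 109.7]
tool_rot: [-0.1, 88.0, 8.7]
wrist_force: [-0.3, -0.1, 2.6]
finger_gap: 0.13
```

apply_moves(motion=[{"tx": 0.0004,"ty": 0,"tz": 0,"ax": 0,"ay": 0,"az": 0},{"tx": 0.0004,"ty": 0,"tz": 0,"ax": 0,"ay": 0,"az": 0},{"tx": 0.0004,"ty": 0,"tz": 0,"ax": 0,"ay": 0,"az": 0},{"tx": 0,"ty": 0,"tz": 0,"ax": 0,"ay": 0,"az": 0},{"tx": 0,"ty": 0,"tz": 0,"ax": 0,"ay": 0,"az": 0}])

```text
time: 28.95
position: [574.9, -49.6, 109.1]
tool_rot: [-0.3, 87.9, 8.5]
wrist_force: [-2.3, 0.2, 5.3]
finger_gap: 0.13
```

apply_moves(motion=[{"tx": -0.0008,"ty": 0,"tz": -0.0005,"ax": 0,"ay": 0,"az": 0},{"tx": -0.0008,"ty": 0,"tz": 0,"ax": 0,"ay": 0,"az": 0},{"tx": 0,"ty": 0,"tz": 0,"ax": 0,"ay": 0,"az": 0},{"tx": 0,"ty": 0,"tz": 0,"ax": 0,"ay": 0,"az": 0},{"tx": 0,"ty": 0,"tz": 0,"ax": 0,"ay": 0,"az": 0}])

```text
time: 29.37
position: [574.4, -49.6, 109.7]
tool_rot: [0.1, 88.0, 8.9]
wrist_force: [1.5, 0.6, 3.2]
finger_gap: 0.127
```

apply_moves(motion=[{"tx": 0,"ty": 0,"tz": 0,"ax": 0,"ay": 0,"az": 0},{"tx": 0,"ty": 0,"tz": 0,"ax": 0,"ay": 0,"az": 0},{"tx": 0,"ty": 0,"tz": 0,"ax": 0,"ay": 0,"az": 0},{"tx": 0,"ty": 0,"tz": 0,"ax": 0,"ay": 0,"az": 0},{"tx": 0,"ty": 0,"tz": 0,"ax": 0,"ay": 0,"az": 0}], grip=0.6)

```text
time: 29.78
position: [573.8, -49.7, 109.3]
tool_rot: [0.4, 88.1, 9.2]
wrist_force: [0.4, 0.1, -0.2]
finger_gap: 0.597
```

apply_moves(motion=[{"tx": -0.003,"ty": 0,"tz": 0,"ax": 0,"ay": 0,"az": 0},{"tx": -0.008,"ty": 0,"tz": 0,"ax": 0,"ay": 0,"az": 0},{"tx": -0.015,"ty": 0,"tz": 0,"ax": 0,"ay": 0,"az": 0},{"tx": -0.025,"ty": 0,"tz": 0,"ax": 0,"ay": 0,"az": 0},{"tx": -0.03,"ty": 0,"tz": 0,"ax": 0,"ay": 0,"az": 0}])

```text
time: 30.2
position: [570.2, -49.9, 190.1]
tool_rot: [2.6, 88.2, 11.4]
wrist_force: [1.3, -0.7, 0.4]
finger_gap: 0.6
```

apply_moves(motion=[{"tx": -0.03,"ty": 0,"tz": -0.02,"ax": 0,"ay": 0,"az": 0},{"tx": -0.02,"ty": 0,"tz": -0.035,"ax": 0,"ay": 0,"az": 0},{"tx": 0,"ty": 0,"tz": -0.035,"ax": 0,"ay": 0,"az": 0},{"tx": 0,"ty": 0,"tz": -0.035,"ax": 0,"ay": 0,"az": 0},{"tx": 0,"ty": 0,"tz": -0.02,"ax": 0,"ay": 0,"az": 0}])

```text
time: 30.62
position: [424.0, -72.7, 237.3]
tool_rot: [-2.3, 87.9, 6.5]
wrist_force: [-0.2, 0.5, 0.3]
finger_gap: 0.599
```

```bash
python3 look.py 16; python3 - <<'E'
from h import *
d=load("scene16")["color"];t=load("top16")["color"]
a=cv2.resize(d[215:295,260:340],None,fx=5,fy=5,interpolation=cv2.INTER_LANCZOS4)
b=cv2.resize(t[195:255,298:358],None,fx=6.6667,fy=6.6667,interpolation=cv2.INTER_LANCZOS4)
cv2.imwrite("pics/fin.png",np.hstack([a,b]))
cv2.imwrite("pics/top16.png",t)
E
```

```text
30.6167 [424.  -72.7 237.3] [-151.85  -41.8 ] [-0.2  0.5  0.3] 0.599 [array([-0.03,  2.1 ,  0.09])]
```

View pics/fin.png

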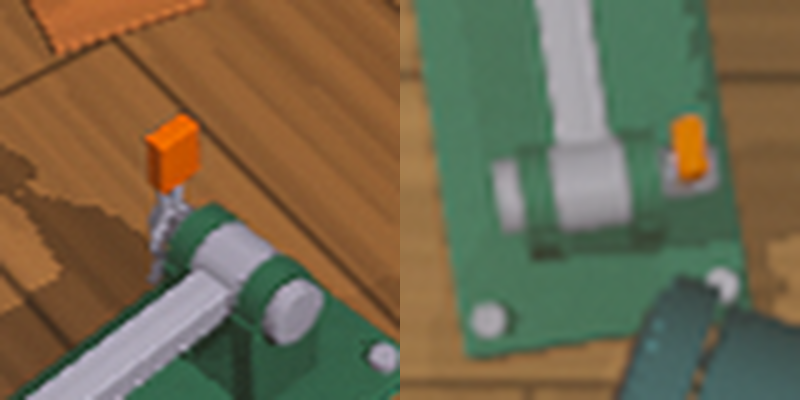

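View pics/top16.png

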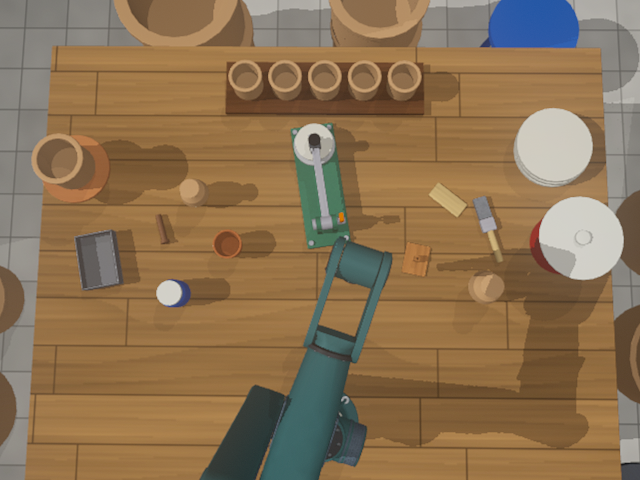

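apply_moves(motion=[{"tx": 0,"ty": 0,"tz": 0,"ax": 0,"ay": 0,"az": 0},{"tx": 0,"ty": 0,"tz": 0,"ax": 0,"ay": 0,"az": 0},{"tx": 0,"ty": 0,"tz": 0,"ax": 0,"ay": 0,"az": 0},{"tx": 0,"ty": 0,"tz": 0,"ax": 0,"ay": 0,"az": 0},{"tx": 0,"ty": 0,"tz": 0,"ax": 0,"ay": 0,"az": 0}])

```text
time: 31.13
position: [427.0, -72.4, 235.3]
tool_rot: [0.9, 88.0, 9.7]
wrist_force: [-0.6, 0.8, 0.6]
finger_gap: 0.598
```

```bash
python3 - <<'E'
from h import *
P=[]
for nm in ("top16","scene16"):
    d=load(nm);h=cv2.cvtColor(d["color"],cv2.COLOR_BGR2HSV); m=cv2.inRange(h,(3,225,150),(22,255,255))
    n,l,st,ce=cv2.connectedComponentsWithStats(m); i=1+np.argmax(st[1:,4]); P+= [d,ce[i]]; print(st[i],ce[i])
p,e=tri(*P); print(p,e,mach(p))
E
```

```text
[339 213   5   9  28] [341.07142857 216.78571429]
[289 238  11  15 102] [294.82352941 244.64705882]
[573.66232842 -48.77405506 127.54203447] 2.6866891918548417 [ -0.31511358 -41.00858456]
```

The grip centre triangulates to z = 127.5 mm, against an expected 127 mm when home. In the machine frame it sits at x = −0.3, y = −41 mm, so I'm handing in.

```bash
python3 -c "
from station import finish_job
print(finish_job())"
```

```text
the job is handed in; nothing more can be done
None
```

The pin is home and the R-clip is in its cross hole, sprung over the pin and released. I handed the job in at about 31 s of the 72 s allowed; no verdict is reported.

**Pin:** I pushed it with the closed fingers. The force held at about 6 N while it slid, then rose at a hard stop. I stopped pushing at about 15 N. The last pictures show the head flush against the green cheek.

**Clip:** My first touches missed the hole by a few millimetres and slid lightly on the pin, at no more than about 9 N. I found the hole by comparing the leg's tip with the hole in the same camera view. The leg then went in freely. The bow met the pin about 22 mm above home, the highest force I read was about 15 N, and it snapped over. I then felt the stop bar at about 5 N, let go and moved the arm away.

**Last checks:**
- **Clip position:** the grip's centre came out at a height of 127.5 mm, against 127 mm expected when home. It was at machine x = −0.3 mm and y = −41 mm.
- **Camera disagreement:** the two camera rays for that point missed each other by 2.7 mm, so these numbers are good to 2–3 mm only. My first hole positions from the two cameras also differed by about 3 mm.
- **Bow spread:** I did not measure it directly. The snap showed only as the drop in force and the clip's final height.
- **Other objects:** the pot, vases and other loose things look unmoved in the last top picture. I did not measure their positions.

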